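# Snug the cam clamp and zero its dial

### The arm

A 6-joint arm with a two-finger parallel gripper is mounted at the origin on a cart in front of the work surface, level with it; the furniture and walls round the work are solid. World frame = base frame: x ahead of the robot, y to its left, z up, the work surface at z = 0. Lengths are in m, angles in degrees, forces in N, time in s.
With the tool pointing down it reaches from about 0.35 to 0.85 m from the base axis. Payload 8.1 kg.
Tool frame: the origin (TCP) lies midway between the tips of the shut fingers; the grasp point (between the pads) lies 19 mm behind it; x points along the fingers, y is the direction in which the jaws open and shut, and the axes are right-handed (so a half turn about x gives the same grasp; the last joint's range is limited). The gripper opens to 85 mm and grips with 20 to 120 N. Pads are 22 mm wide; open, the fingers measure 114 mm over their backs; the gripper's body (76 mm by 85 mm) begins 54 mm behind the grasp point. The pads swing forward as they close: fully open they stand 13 mm farther back than shut.
Start: joints at [63.976, 7.471, 85.268, -0, 87.261, -4.893], TCP at [0.216, 0.56, 0.208] pointing down, gripper open.
Joint ranges: [-169.43, 169.43], [-51.17, 129.36], [1.28, 143.12], [-76.62, 256.62], [0, 156.53], [-152.29, 152.29]. Speed limits (degrees/s): [136.94, 136.94, 159.86, 180, 180, 180].

### API

Orientations are given as a 3x3 rotation matrix whose columns are the frame's x, y, z axes.
In Python, from plant import status, vision, order gives the robot as it stands.
- The arm moves only by the tool jog_arm, never from a script. Its argument "steps" is a list of rows, each an object of numbers: "hand": the closure in counts, from 0 (fully open) to 255 (shut); "tx", "ty", "tz": the shift along the tool's x, y, z in mm; "ax", "ay", "az": the turn, a rotation vector about the tool's x, y, z in degrees. A call has 1 to 20 rows; each row shifts and turns the commanded pose from where the row before left it, along the tool's axes as they then stand; what a row does not reach is not made up. A row lasts 1/8 s, in which the tool goes at most 62.5 mm and 10.7 degrees, less where a joint would pass 70% of its speed; a pose out of reach is approached as far as the arm can. A call with a gripper value outside its range is refused whole. The fingers move at their own pace and stop on an object; "grip_force" is the grip in N (left out, the last holds). Time passes only in rows, so rows that do not move let the fingers close. It gives the time, the measured TCP pose, the force and the opening at its end, in the units of the state.
- status.get_state(): the state, without advancing time (a new reading comes with each control period).
- vision.camera(name): name is "scene" or "top" or "wrist"; returns (picture, depth): 384x512x3 uint8, red, green, blue; 384x512 float32, m along the optical axis (not along the pixel's ray), 0 where there is no reading.
- vision.camera_params(name): a dict with "intrinsics" (3x3 intrinsics, pixels), "distortion" ([k1, k2, p1, p2, k3] as OpenCV has them; the pictures are not rectified), "world_from_camera" (4x4, takes a point from camera to world coordinates); the wrist camera has in their place "hand_eye" (4x4, takes a point from camera to tool coordinates, whose origin is the TCP and whose axes are the tool frame's). Camera axes: x right, y up, looking along -z (the intrinsics and any distortion apply to the point x, -y, -z); pixel columns grow to the right and rows downward; lengths in m; the calibration is good to about 2 mm. A picture is of the moment at which its call begins: read the wrist's pose just before it. camera_params takes no time and is no camera call.
- order.sign_off(): hands the job in, once; it reports no verdict.
Trained networks look in the newest picture that a camera, given by its name, has taken for a name from the list of things; names that differ only in an ending like _2 or _b are one class to them, and where a whole thing is asked for, a point or a joint stands for the part that bears it (a point fixed in the world has none). Each returns a list of dicts, best first, with "conf" (0 to 1); they miss things now and then, are a little off and sometimes report something else, mostly with a low value. They report only what shows in the picture. A call takes as long as a camera call.
- vision.boxes_of(name, camera): "box" ([left, top, width, height] in pixels, round what is visible of it).
- vision.regions_of(name, camera): "pixels" (384x512 bool, what is visible of it) and "box" ([left, top, width, height] in pixels, round what is visible of it).
- vision.landmark_of(name, camera): "xy" ([column, row] in pixels: a listed point, or the origin of a listed thing).
The state is a dict: "time_s": time; "joint_positions": joint angles; "joint_vel": joint speeds; "effort": joint torques, N m; "position": TCP position; "orientation": TCP orientation; "wrist_force": force on the tool from outside, world axes, zero at the start; "moment": the same for the moment, N m; "gripper_width": finger opening in m.
Only numpy, scipy, OpenCV 4.12 (cv2) and the standard library are available. Lean on these libraries where they do the work, as an engineer would, in place of code of your own. Each camera call takes 0.05 s, during which the arm holds its last target.

### The job

Turn the red wing of the cam clamp clockwise until the cutting die is pushed home against the blue sprung jaw of the fence and is held snugly, with a light clamping force of about 10 N (5 to 16 N; harder would bend it), and let go. Then, leaving the die clamped, turn the silver dial wheel by its black thumb post until its red zero mark stands at the yellow pointer behind the wheel. Do not knock the steel weight or the taupe stack of blanks out of place.

Things in the scene. Friction and masses are not known exactly. Their poses are not given: they have to be found in the camera images.
- clamp_base: green steel plate 172x205x8 mm on a 16 mm plywood board (192x225 mm), fixed; origin at the green plate's underside (16 mm above the work surface) on the common upright axis of both wheels; +x points from the axis to the pointer (away from the robot), z up. The fence is screwed on its +y side, at a distance that differs each time; the die lies loose between cam and fence
- clamp_wheel: clamp wheel, turns clockwise from above by up to 2.6 rad; starts within 0.25 rad of its release end and stays where left. Red wing on top 56 mm along its x, 12 mm thick along its y, 78 to 106 mm up; black disc of 68 mm diameter below it; under the dial a brass eccentric cam, 11 to 35 mm up. Heights here are above the green plate's underside, where the origin lies on the axis
- wing_grip (a point): centre of the red wing, on the axis, 94 mm up; grasp it from above across its 12 mm. The bearing drags with 0.06 N m; after 0.5 to 1.35 rad of turn from the start (not known beforehand) the die meets the jaw, then the clamping force climbs by some 70 to 95 N per rad and the turning torque by 0.012 to 0.02 N m per N of clamping
- dial_wheel: dial wheel: aluminium disc of 120 mm diameter, 44 to 54 mm up, with 15 degree divisions round the rim. Turns about the same axis but independently, drag 0.06 N m, stays where left. Origin on the axis at the plate's underside; its x axis points to its zero mark. It starts 0.5 to 1.3 rad from the pointer and must turn clockwise seen from above; 2 rad limit either side
- post_grip (a point): middle of the gripping height of the black thumb post on the dial wheel (12 mm diameter, 54 to 90 mm above the plate's underside, 52 mm from the axis, opposite the zero mark); this point is 78 mm above the plate's underside
- zero_mark (a point): outer end of the red zero mark (a line 4 mm wide) at the dial wheel's rim, 60 mm from the axis, 54 mm up
- pointer_tip (a point): tip of the fixed yellow pointer (3 mm wide) behind the dial wheel, 60 mm from the axis, 54 mm up; the bracket that carries it stands outside the rim, 62 mm high
- die: steel strip cutting die, rounded oblong 75x30x30 mm, loose on the green plate between the cam and the fence on the plate's +y side, length along the fence; origin at the centre of its underside. The fence (steel, 28 mm high, end stop at its far end) carries a blue jaw 82 mm long, 1 to 5 mm from the die at first, that gives on springs, 12 N per mm, up to 6 mm
- weight_block: bystander: steel weight with a wooden knob, 50x62x48 mm; origin at its underside
- blanks_taupe: bystander: banded taupe stack of blanks, 108x65x14 mm; origin at its underside

How it is judged:
By the outcome, as a careful person would: the job done as asked, in the order asked, and still so for the second after the job is handed in, with the robot touching nothing.
It also fails if it takes over 59 s, if anything falls off the work surface, if the arm or the gripper's body presses on something with over 40 N, if the wrist force passes 120 N, or if a joint passes its speed limit or range.

## Working session

There is one attempt and no reset: what is moved stays moved. The work goes in short steps, Python scripts to look and compute and a tool call to move; the robot and the scene stay as the last step left them, time stands still between calls to the robot, and variables do not carry over. Pictures are saved under pics/ and viewed, and the job is handed in when it is done.

Besides the shell and the picture viewer there is one more tool, called after "Call:" in YAML: its name, and indented under it one key for each argument. jog_arm: Moves the arm, as the interface text tells. Its arguments: {"type":"object","properties":{"steps":{"type":"array"},"grip_force":{"type":"number"}},"required":["steps"]}

```bash
ls; mkdir -p pics; cat > h.py <<'E'
import numpy as np, cv2
from plant import status, vision, order
def save(name,cam):
    im,d=vision.camera(cam); cv2.imwrite(f'pics/{name}.png',im[:,:,::-1]); np.save(f'pics/{name}.npy',d); return im,d
def wfc(cam):
    p=vision.camera_params(cam)
    if cam=='wrist':
        s=status.get_state(); T=np.eye(4); T[:3,:3]=np.array(s['orientation']); T[:3,3]=s['position']
        M=T@np.array(p['hand_eye'])
    else: M=np.array(p['world_from_camera'])
    return np.array(p['intrinsics']),np.array(p['distortion']),M
def ray(cam,px):
    K,D,M=wfc(cam)
    u=cv2.undistortPoints(np.array(px,float).reshape(-1,1,2),K,D).reshape(-1,2)
    r=np.c_[u[:,0],-u[:,1],-np.ones(len(u))]@M[:3,:3].T
    return M[:3,3],r
def atz(cam,px,z):
    o,r=ray(cam,px); return o+r*((z-o[2])/r[:,2])[:,None]
def pts(cam,px,d):
    px=np.array(px).reshape(-1,2); o,r=ray(cam,px); dd=d[px[:,1].astype(int),px[:,0].astype(int)]; return o+r*dd[:,None]
def proj(cam,P):
    K,D,M=wfc(cam); q=(np.atleast_2d(P)-M[:3,3])@M[:3,:3]; q=q*[1,-1,-1]
    return cv2.projectPoints(q,np.zeros(3),np.zeros(3),K,D)[0].reshape(-1,2)
E
python3 - <<'E'
from h import *
print(status.get_state())
for c in ['scene','top']:
    save(c+'0',c)
    for n in ['wing_grip','post_grip','zero_mark','pointer_tip','clamp_base','die','weight_block','blanks_taupe']:
        r=vision.landmark_of(n,c); print(c,n,[(np.round(x['xy'],1),round(x['conf'],2)) for x in r[:2]])
E
```

```text
pics
{'time_s': 0.0, 'joint_positions': array([ 6.39763737e+01,  7.51496754e+00,  8.53288550e+01,  9.50384563e-04,
        8.72607884e+01, -4.89237760e+00]), 'joint_vel': array([ 0.03425438, -0.07811235, -0.04449533, -0.06931916, -0.11576125,
        0.04731065]), 'effort': array([-2.41259790e-03, -5.69420063e+01, -5.00538468e+01, -6.47102897e-04,
        1.51854067e-02,  5.16394300e-05]), 'position': array([0.21601317, 0.55914152, 0.20664999]), 'orientation': array([[-8.15945538e-04,  3.60505593e-01,  9.32756695e-01],
       [-1.63342347e-03,  9.32755280e-01, -3.60506475e-01],
       [-9.99998333e-01, -1.81774033e-03, -1.72219210e-04]]), 'wrist_force': array([ 0.08380313, -0.19640775,  0.79936776]), 'moment': array([0.03255776, 0.02123828, 0.04705083]), 'gripper_width': 0.08534623695099305}
scene wing_grip [(array([264.7, 212.9]), 0.89)]
scene post_grip [(array([279.2, 223.3]), 0.79)]
scene zero_mark [(array([246.3, 215. ]), 0.96)]
scene pointer_tip [(array([268.7, 213.5]), 0.92)]
scene clamp_base [(array([262.4, 247.4]), 0.72), (array([182.8, 194.6]), 0.41)]
scene die [(array([244.9, 242.3]), 0.59), (array([354.8, 283.3]), 0.25)]
scene weight_block [(array([181.6, 195. ]), 0.5)]
scene blanks_taupe [(array([354.7, 283.9]), 0.87)]
top wing_grip [(array([283.6, 221.6]), 0.93)]
top post_grip [(array([300.1, 226.6]), 0.96), (array([274.3, 204.2]), 0.39)]
top zero_mark [(array([260.5, 216.9]), 0.85)]
top pointer_tip [(array([272.8, 201.9]), 0.96)]
top clamp_base [(array([280.2, 221.2]), 0.59)]
top die []
top weight_block []
top blanks_taupe [(array([355.3, 237.9]), 0.84)]
```

```bash
python3 - <<'E'
from h import *
import cv2
for c in ['scene0','top0']:
    im=cv2.imread(f'pics/{c}.png'); cv2.imwrite(f'pics/{c}b.png',cv2.resize(im[120:330,140:400],None,fx=3,fy=2.8,interpolation=cv2.INTER_CUBIC)[:600,:780])
    
for c,L in [('scene',dict(wing=(264.7,212.9,.110),post=(279.2,223.3,.094),zero=(246.3,215,.07),ptr=(268.7,213.5,.07),base=(262.4,247.4,.016))),('top',dict(wing=(283.6,221.6,.110),post=(300.1,226.6,.094),zero=(260.5,216.9,.07),ptr=(272.8,201.9,.07),base=(280.2,221.2,.016)))]:
    for k,v in L.items(): print(c,k,np.round(atz(c,[v[:2]],v[2])[0],4))
E
```

```text
scene wing [ 0.4943 -0.1098  0.11  ]
scene post [ 0.4923 -0.1466  0.094 ]
scene zero [ 0.5361 -0.0384  0.07  ]
scene ptr [ 0.5683 -0.0818  0.07  ]
scene base [ 0.5013 -0.1003  0.016 ]
top wing [ 0.5047 -0.0997  0.11  ]
top post [ 0.4941 -0.145   0.094 ]
top zero [ 0.521  -0.0389  0.07  ]
top ptr [ 0.5634 -0.072   0.07  ]
top base [ 0.5168 -0.0961  0.016 ]
```

View pics/scene0.png

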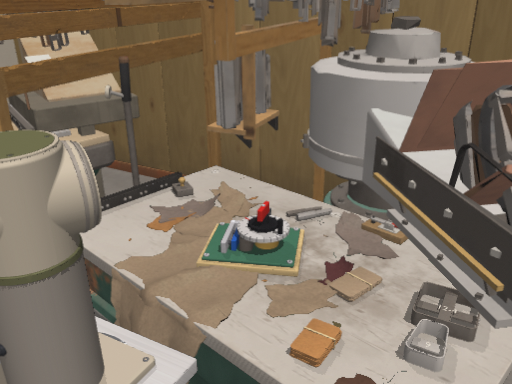

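View pics/top0.png

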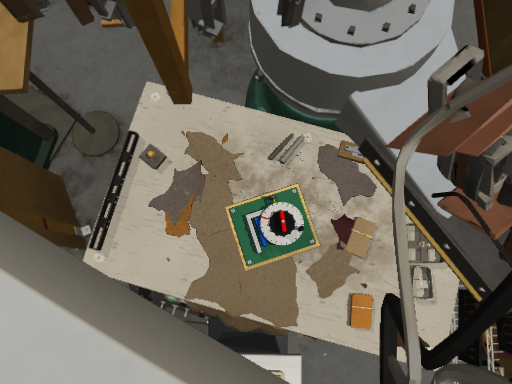

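```bash
ls pics
```

```text
scene0.npy
scene0.png
scene0b.png
top0.npy
top0.png
top0b.png
```

View pics/top0b.png

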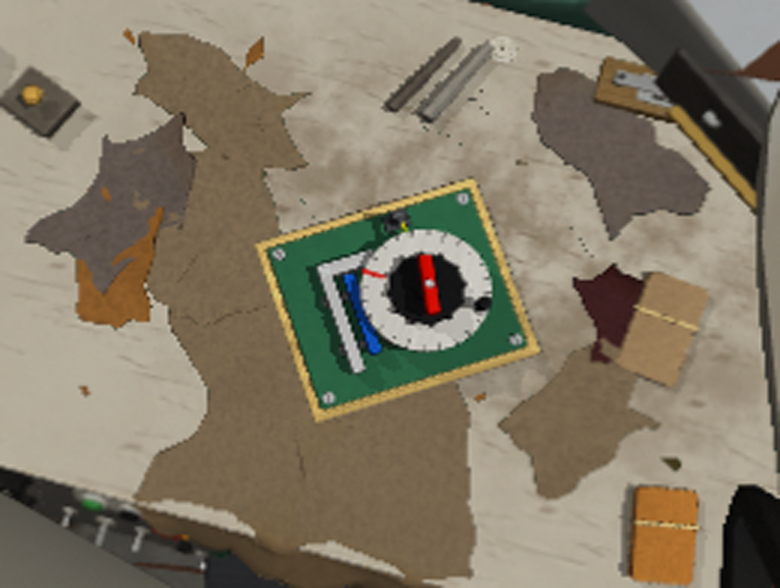

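Call:
jog_arm:
  steps:
    - {"tx": -10, "ty": -36, "tz": 36}
    - {"tx": -10, "ty": -36, "tz": 36}
    - {"tx": -10, "ty": -36, "tz": 36}
    - {"tx": -10, "ty": -36, "tz": 36}
    - {"tx": -10, "ty": -36, "tz": 36}
    - {"tx": -10, "ty": -36, "tz": 36}
    - {"tx": -10, "ty": -36, "tz": 36}
    - {"tx": -10, "ty": -36, "tz": 36}
    - {"ty": -36, "tz": 36}
    - {"ty": -36, "tz": 36}
    - {"ty": -36, "tz": 36}
    - {"ty": -36, "tz": 36}
    - {"ty": -36, "tz": 36}
    - {"ty": -36, "tz": 36}
    - {}
    - {}

```text
schema error: expected keys hand, tx, ty, tz, ax, ay, az
```

Call:
jog_arm:
  steps:
    - {"hand": 0, "tx": -10, "ty": -36, "tz": 36, "ax": 0, "ay": 0, "az": 0}
    - {"hand": 0, "tx": -10, "ty": -36, "tz": 36, "ax": 0, "ay": 0, "az": 0}
    - {"hand": 0, "tx": -10, "ty": -36, "tz": 36, "ax": 0, "ay": 0, "az": 0}
    - {"hand": 0, "tx": -10, "ty": -36, "tz": 36, "ax": 0, "ay": 0, "az": 0}
    - {"hand": 0, "tx": -10, "ty": -36, "tz": 36, "ax": 0, "ay": 0, "az": 0}
    - {"hand": 0, "tx": -10, "ty": -36, "tz": 36, "ax": 0, "ay": 0, "az": 0}
    - {"hand": 0, "tx": -10, "ty": -36, "tz": 36, "ax": 0, "ay": 0, "az": 0}
    - {"hand": 0, "tx": -10, "ty": -36, "tz": 36, "ax": 0, "ay": 0, "az": 0}
    - {"hand": 0, "tx": 0, "ty": -36, "tz": 36, "ax": 0, "ay": 0, "az": 0}
    - {"hand": 0, "tx": 0, "ty": -36, "tz": 36, "ax": 0, "ay": 0, "az": 0}
    - {"hand": 0, "tx": 0, "ty": -36, "tz": 36, "ax": 0, "ay": 0, "az": 0}
    - {"hand": 0, "tx": 0, "ty": -36, "tz": 36, "ax": 0, "ay": 0, "az": 0}
    - {"hand": 0, "tx": 0, "ty": -36, "tz": 36, "ax": 0, "ay": 0, "az": 0}
    - {"hand": 0, "tx": 0, "ty": -36, "tz": 36, "ax": 0, "ay": 0, "az": 0}
    - {"hand": 0, "tx": 0, "ty": 0, "tz": 0, "ax": 0, "ay": 0, "az": 0}
    - {"hand": 0, "tx": 0, "ty": 0, "tz": 0, "ax": 0, "ay": 0, "az": 0}

```text
time_s: 2.9
position: [0.5045, -0.092, 0.2876]
orientation: [[-0.0, 0.361, 0.933], [0.001, 0.933, -0.361], [-1.0, 0.0, -0.001]]
wrist_force: [-0.9, 0.6, 0.4]
gripper_width: 0.085
```

```bash
python3 - <<'E'
from h import *
im,d=save('w1','wrist')
for n,z in [('wing_grip',.110),('post_grip',.094),('zero_mark',.07),('pointer_tip',.07),('die',.04)]:
    r=vision.landmark_of(n,'wrist'); print(n,[(np.round(x['xy'],1),round(x['conf'],2),np.round(atz('wrist',[x['xy']],z)[0],4)) for x in r[:2]])
r=vision.regions_of('clamp_wheel','wrist'); print([(x['box'],x['conf']) for x in r])
E
```

```text
wing_grip [(array([253.2, 167.9]), 0.85, array([ 0.5027, -0.0946,  0.11  ]))]
post_grip [(array([216., 171.]), 0.95, array([ 0.4924, -0.1438,  0.094 ]))]
zero_mark [(array([295.4, 160.1]), 0.81, array([ 0.5222, -0.0389,  0.07  ]))]
pointer_tip [(array([279.5, 194.4]), 0.95, array([ 0.562 , -0.0768,  0.07  ]))]
die []
[([229.0, 137.4, 49.8, 54.0], 0.88), ([96.3, 160.2, 48.3, 56.4], 0.15)]
```

View pics/w1.png

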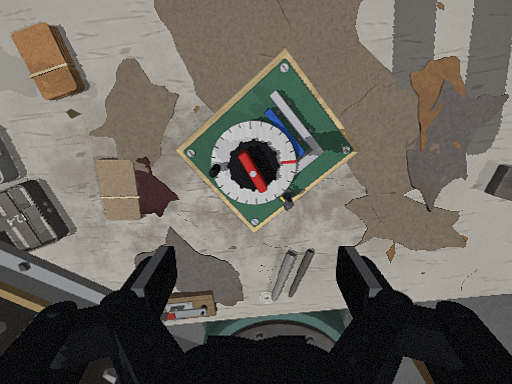

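```bash
python3 - <<'E'
from h import *
for c,f in [('wrist','w1'),('top','top0')]:
    im=cv2.imread(f'pics/{f}.png')[:,:,::-1].astype(int); d=np.load(f'pics/{f}.npy')
    m=(im[:,:,0]>150)&(im[:,:,1]<70)&(im[:,:,2]<70)
    n,l,s,_=cv2.connectedComponentsWithStats(m.astype(np.uint8)); 
    for i in range(1,n):
        if s[i,4]<15: continue
        v,u=np.where(l==i); P=pts(c,np.c_[u,v],d[:,:]); print(c,s[i], np.round(P.mean(0),4), np.round(np.percentile(P[:,2],[5,50,95]),3))
        Q=atz(c,np.c_[u,v],.122); q=Q[:,:2]; mu=(q.max(0)+q.min(0))/2; w,V=np.linalg.eigh(np.cov(q.T)); a=V[:,1]
        r=cv2.minAreaRect((q*1e4).astype(np.float32)); print('ang',np.degrees(np.arctan2(a[1],a[0])), mu,q.mean(0), r)
s=status.get_state(); print(wfc('wrist')[2])
im=cv2.imread('pics/w1.png'); cv2.imwrite('pics/w1b.png',cv2.resize(im[110:240,170:370],None,fx=4,fy=4,interpolation=cv2.INTER_CUBIC))
E
```

```text
wrist [239 153  17  20 150] [ 0.49   -0.0984  0.1293] [0.121 0.123 0.124]
ang -168.87171930662788 [ 0.49151065 -0.09897378] [ 0.4911859  -0.09919759] ((4919.984375, -991.2520751953125), (251.22799682617188, 95.15802764892578), 9.27237606048584)
wrist [282 161  15   3  33] [ 0.5205 -0.049   0.0716] [0.07  0.072 0.073]
ang 70.82609147800201 [ 0.50863873 -0.05024238] [ 0.5085976  -0.05080809] ((5092.1484375, -504.5506591796875), (170.55703735351562, 24.6800479888916), 68.94037628173828)
wrist [251 174  15  19 128] [ 0.5209 -0.0945  0.1228] [0.121 0.123 0.124]
ang -170.68460894976937 [ 0.52089244 -0.09460856] [ 0.52107418 -0.09456427] ((5210.197265625, -945.5731811523438), (232.21292114257812, 91.89321899414062), 8.563755989074707)
top [280 211   5   9  34] [ 0.5208 -0.0945  0.1226] [0.12  0.122 0.126]
ang -167.26498508365816 [ 0.52055848 -0.09450186] [ 0.52085705 -0.09450662] ((5205.57861328125, -945.052001953125), (226.15615844726562, 92.77928161621094), 11.790252685546875)
top [282 222   5  10  34] [ 0.4903 -0.0992  0.1217] [0.118 0.122 0.125]
ang -174.86581224430205 [ 0.49047302 -0.10001974] [ 0.49031326 -0.09918521] ((4903.61865234375, -991.146728515625), (232.62496948242188, 95.96311950683594), 8.62519645690918)
[[ 3.59185088e-01 -8.86498499e-01 -2.91730157e-01  4.30252672e-01]
 [ 9.33266255e-01  3.41047198e-01  1.12698300e-01 -6.27750197e-02]
 [-4.13121400e-04 -3.12741460e-01  9.49838201e-01  4.54606882e-01]
 [ 0.00000000e+00  0.00000000e+00  0.00000000e+00  1.00000000e+00]]
```

View pics/w1b.png

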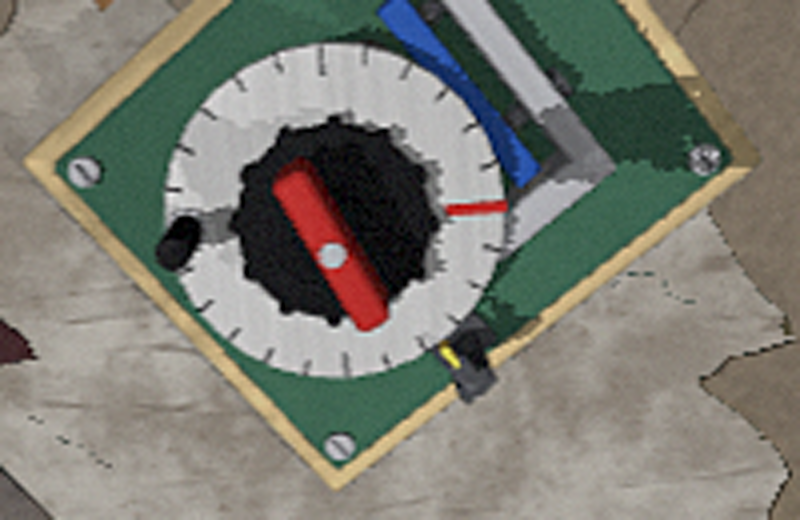

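Call:
jog_arm:
  steps:
    - {"hand": 165, "tx": 20, "ty": 0, "tz": 0, "ax": -10, "ay": 0, "az": 0}
    - {"hand": 165, "tx": 30, "ty": 0, "tz": 0, "ax": -10, "ay": 0, "az": 0}
    - {"hand": 165, "tx": 38, "ty": -4.7, "tz": 0.8, "ax": -10, "ay": 0, "az": 0}
    - {"hand": 165, "tx": 0, "ty": 0, "tz": 0, "ax": 0, "ay": 0, "az": 0}
    - {"hand": 165, "tx": 0, "ty": 0, "tz": 0, "ax": 0, "ay": 0, "az": 0}
    - {"hand": 165, "tx": 0, "ty": 0, "tz": 0, "ax": 0, "ay": 0, "az": 0}

```text
time_s: 4.0
position: [0.5066, -0.097, 0.202]
orientation: [[0.003, -0.152, 0.988], [-0.001, 0.988, 0.152], [-1.0, -0.001, 0.003]]
wrist_force: [-0.2, 0.3, -0.1]
gripper_width: 0.0302
```

```bash
python3 - <<'E'
from h import *
s=status.get_state();print(s['position'],s['joint_positions'],s['gripper_width'],s['moment'])
im,d=save('w2','wrist')
K=im.astype(int); m=(K[:,:,0]>150)&(K[:,:,1]<70)&(K[:,:,2]<70)
v,u=np.where(m); P=pts('wrist',np.c_[u,v],d)
k=(P[:,2]>.115)&(P[:,2]<.13); q=P[k][:,:2]; q=atz('wrist',np.c_[u,v][k],.122)[:,:2]
print(k.sum(),q.mean(0),cv2.minAreaRect((q*1e4).astype(np.float32)))
v,u=np.mgrid[0:384:2,0:512:2]; P=pts('wrist',np.c_[u.ravel(),v.ravel()],d); r=np.hypot(P[:,0]-.506,P[:,1]+.0965)
for a,b in [(10,20),(20,25),(25,33),(36,44)]:
    z=P[(r>a/1e3)&(r<b/1e3),2]; print(a,b,len(z),np.percentile(z,[5,25,50,75,95]).round(4))
E
```

```text
[ 0.5065928  -0.09699085  0.20200447] [-1.65376586e+01 -5.71264171e+00  9.91808249e+01  3.06557696e-03
  8.63364383e+01 -1.15287130e+02] 0.030167360924396626 [-0.00010431 -0.03542052 -0.02304971]
508 [ 0.50379492 -0.09780627] ((5049.66162109375, -973.8455200195312), (537.3563842773438, 101.29822540283203), 8.459681510925293)
10 20 1508 [0.0817 0.2569 0.3034 0.3098 0.3142]
20 25 1678 [0.0816 0.2727 0.3022 0.3129 0.3203]
25 33 1523 [0.0809 0.2514 0.2821 0.3077 0.3193]
36 44 1667 [0.0698 0.2757 0.2831 0.2898 0.2982]
```

View pics/w2.png

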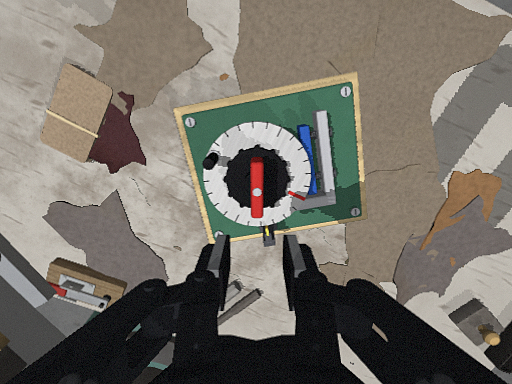

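Call:
jog_arm:
  steps:
    - {"hand": 165, "tx": 30, "ty": 0, "tz": -1, "ax": 0, "ay": 0, "az": 0}
    - {"hand": 165, "tx": 40, "ty": 0, "tz": 0, "ax": 0, "ay": 0, "az": 0}
    - {"hand": 165, "tx": 30, "ty": 0, "tz": 0, "ax": 0, "ay": 0, "az": 0}
    - {"hand": 165, "tx": 8, "ty": 0, "tz": 0, "ax": 0, "ay": 0, "az": 0}
    - {"hand": 165, "tx": 0, "ty": 0, "tz": 0, "ax": 0, "ay": 0, "az": 0}
    - {"hand": 165, "tx": 0, "ty": 0, "tz": 0, "ax": 0, "ay": 0, "az": 0}
    - {"hand": 255, "tx": 0, "ty": 0, "tz": 0, "ax": 0, "ay": 0, "az": 0}
    - {"hand": 255, "tx": 0, "ty": 0, "tz": 0, "ax": 0, "ay": 0, "az": 0}
    - {"hand": 255, "tx": 0, "ty": 0, "tz": 0, "ax": 0, "ay": 0, "az": 0}
    - {"hand": 255, "tx": 0, "ty": 0, "tz": 0, "ax": 0, "ay": 0, "az": 0}
  grip_force: 50

```text
time_s: 5.3
position: [0.5054, -0.0969, 0.0934]
orientation: [[0.002, -0.154, 0.988], [-0.0, 0.988, 0.154], [-1.0, -0.0, 0.002]]
wrist_force: [-1.0, 2.6, 4.9]
gripper_width: 0.0102
```

```bash
cat > m.py <<'E'
from h import *
a=[];f=[];y=[]
for i in range(3):
    vision.camera('scene'); s=status.get_state(); a.append(s['moment']);f.append(s['wrist_force']);y.append(np.degrees(np.arctan2(s['orientation'][1][1],s['orientation'][0][1])))
s=status.get_state();print(s['time_s'],np.round(s['position'],4),s['gripper_width'],'yaw',np.round(y,2));print(np.round(a,3).tolist(),np.round(np.mean(a,0),3),np.round(np.mean(f,0),2))
E
python3 m.py
```

```text
5.45 [ 0.5054 -0.0969  0.0934] 0.010125320476144317 yaw [98.87 98.87 98.87]
[[0.408, 0.265, -0.012], [0.36, 0.246, -0.016], [0.403, 0.246, -0.014]] [ 0.39   0.252 -0.014] [-1.33  1.73  6.21]
```

Call:
jog_arm:
  steps:
    - {"hand": 255, "tx": 0, "ty": 0, "tz": 0, "ax": 5, "ay": 0, "az": 0}
    - {"hand": 255, "tx": 0, "ty": 0, "tz": 0, "ax": 5, "ay": 0, "az": 0}
    - {"hand": 255, "tx": 0, "ty": 0, "tz": 0, "ax": 5, "ay": 0, "az": 0}
    - {"hand": 255, "tx": 0, "ty": 0, "tz": 0, "ax": 5, "ay": 0, "az": 0}
    - {"hand": 255, "tx": 0, "ty": 0, "tz": 0, "ax": 3, "ay": 0, "az": 0}
    - {"hand": 255, "tx": 0, "ty": 0, "tz": 0, "ax": 1, "ay": 0, "az": 0}

```text
time_s: 6.2
position: [0.5054, -0.0969, 0.0934]
orientation: [[0.002, 0.262, 0.965], [-0.0, 0.965, -0.262], [-1.0, 0.001, 0.002]]
wrist_force: [-1.5, 1.8, 6.2]
gripper_width: 0.01
```

```bash
python3 m.py
```

```text
6.35 [ 0.5054 -0.0969  0.0934] 0.009663658358793436 yaw [74.78 74.85 74.87]
[[0.376, 0.249, 0.044], [0.408, 0.295, -0.029], [0.386, 0.236, 0.027]] [0.39  0.26  0.014] [-0.94  2.65  5.71]
```

Call:
jog_arm:
  steps:
    - {"hand": 255, "tx": 0, "ty": 0, "tz": 0, "ax": 2, "ay": 0, "az": 0}
    - {"hand": 255, "tx": 0, "ty": 0, "tz": 0, "ax": 2, "ay": 0, "az": 0}

```text
time_s: 6.6
position: [0.5054, -0.0968, 0.0934]
orientation: [[0.002, 0.329, 0.944], [-0.0, 0.944, -0.329], [-1.0, 0.001, 0.002]]
wrist_force: [-1.9, 1.5, 6.3]
gripper_width: 0.01
```

```bash
cat > m2.py <<'E'
from h import *
for i in range(4):
    s=status.get_state(); print(s['time_s'],'yaw %.2f'%np.degrees(np.arctan2(s['orientation'][1][1],s['orientation'][0][1])),np.round(s['moment'],3),'eff',np.round(s['effort'][[0,5]],3),'v6 %.2f'%s['joint_vel'][5], np.round(s['wrist_force'],1),'w %.4f'%s['gripper_width'])
    if i<3: vision.camera('scene')
E
python3 m2.py
```

```text
6.6 yaw 70.82 [0.439 0.206 0.046] eff [-1.17  -0.516] v6 15.90 [-1.9  1.5  6.3] w 0.0100
6.65 yaw 70.71 [0.424 0.275 0.044] eff [-1.126 -0.301] v6 -2.80 [-1.4  2.   6.8] w 0.0098
6.7 yaw 70.82 [0.455 0.283 0.043] eff [-1.094  0.477] v6 -1.42 [-0.9  1.9  5.8] w 0.0099
6.75 yaw 70.86 [0.415 0.269 0.057] eff [-1.087  0.175] v6 -0.40 [-1.2  2.5  5.5] w 0.0098
```

Call:
jog_arm:
  steps:
    - {"hand": 255, "tx": 0, "ty": 0, "tz": 0, "ax": 2, "ay": 0, "az": 0}
    - {"hand": 255, "tx": 0, "ty": 0, "tz": 0, "ax": 2, "ay": 0, "az": 0}

```text
time_s: 7.0
position: [0.5055, -0.0968, 0.0934]
orientation: [[0.002, 0.394, 0.919], [0.0, 0.919, -0.394], [-1.0, 0.001, 0.002]]
wrist_force: [-1.2, 1.9, 6.3]
gripper_width: 0.0098
```

```bash
cat > m3.py <<'E'
from h import *
a=[]
for i in range(7):
    vision.camera('top'); s=status.get_state(); a.append(s['moment'][2])
a=np.array(a[1:]); print(s['time_s'],'yaw %.2f'%np.degrees(np.arctan2(s['orientation'][1][1],s['orientation'][0][1])),'Mz',np.round(a,3),'mean %.3f'%a.mean(), 'w %.4f'%s['gripper_width'],np.round(s['wrist_force'],1))
E
python3 m3.py
```

```text
7.35 yaw 66.88 Mz [-0.025  0.031 -0.009 -0.001  0.069 -0.006] mean 0.010 w 0.0101 [-1.1  2.3  5.5]
```

Call:
jog_arm:
  steps:
    - {"hand": 255, "tx": 0, "ty": 0, "tz": 0, "ax": 2, "ay": 0, "az": 0}
    - {"hand": 255, "tx": 0, "ty": 0, "tz": 0, "ax": 2, "ay": 0, "az": 0}

```text
time_s: 7.6
position: [0.5055, -0.0969, 0.0934]
orientation: [[0.002, 0.457, 0.89], [-0.0, 0.89, -0.457], [-1.0, 0.001, 0.002]]
wrist_force: [-1.5, 2.1, 5.9]
gripper_width: 0.01
```

```bash
python3 m3.py
```

```text
7.95 yaw 62.87 Mz [ 0.001  0.041  0.057  0.03   0.008 -0.009] mean 0.021 w 0.0100 [-2.7  3.3  6. ]
```

```bash
sed -i 's/^a=\[\]/s=status.get_state(); print("imm Mz %.3f e6 %.2f v6 %.1f"%(s["moment"][2],s["effort"][5],s["joint_vel"][5]));a=[]/; s/range(7)/range(5)/' m3.py
```

Call:
jog_arm:
  steps:
    - {"hand": 255, "tx": 0, "ty": 0, "tz": 0, "ax": 1.5, "ay": 0, "az": 0}
    - {"hand": 255, "tx": 0, "ty": 0, "tz": 0, "ax": 1.5, "ay": 0, "az": 0}

```text
time_s: 8.2
position: [0.5054, -0.0968, 0.0934]
orientation: [[0.002, 0.503, 0.865], [0.0, 0.865, -0.503], [-1.0, 0.001, 0.002]]
wrist_force: [-1.1, 2.9, 7.0]
gripper_width: 0.01
```

```bash
python3 m3.py
```

```text
imm Mz 0.063 e6 -0.37 v6 11.9
8.45 yaw 59.87 Mz [0.015 0.027 0.022 0.03 ] mean 0.024 w 0.0097 [-1.9  3.5  5.6]
```

Call:
jog_arm:
  steps:
    - {"hand": 255, "tx": 0, "ty": 0, "tz": 0, "ax": 1.5, "ay": 0, "az": 0}
    - {"hand": 255, "tx": 0, "ty": 0, "tz": 0, "ax": 1.5, "ay": 0, "az": 0}

```text
time_s: 8.7
position: [0.5055, -0.0968, 0.0934]
orientation: [[0.002, 0.547, 0.837], [0.0, 0.837, -0.547], [-1.0, 0.001, 0.002]]
wrist_force: [-1.2, 2.4, 6.8]
gripper_width: 0.0098
```

```bash
python3 m3.py
```

```text
imm Mz 0.113 e6 -0.37 v6 11.9
8.95 yaw 56.88 Mz [ 0.036 -0.011  0.014  0.04 ] mean 0.020 w 0.0101 [-1.   2.8  6.6]
```

Call:
jog_arm:
  steps:
    - {"hand": 255, "tx": 0, "ty": 0, "tz": 0, "ax": 1, "ay": 0, "az": 0}
    - {"hand": 255, "tx": 0, "ty": 0, "tz": 0, "ax": 1, "ay": 0, "az": 0}

```text
time_s: 9.2
position: [0.5054, -0.0968, 0.0934]
orientation: [[0.002, 0.576, 0.818], [0.0, 0.818, -0.576], [-1.0, 0.001, 0.002]]
wrist_force: [-1.7, 1.6, 6.5]
gripper_width: 0.0099
```

```bash
python3 m3.py
```

```text
imm Mz 0.123 e6 -0.22 v6 8.0
9.45 yaw 54.88 Mz [ 0.034 -0.04   0.048  0.021] mean 0.016 w 0.0099 [-1.6  2.4  6.1]
```

Call:
jog_arm:
  steps:
    - {"hand": 255, "tx": 0, "ty": 0, "tz": 0, "ax": 1, "ay": 0, "az": 0}
    - {"hand": 255, "tx": 0, "ty": 0, "tz": 0, "ax": 1, "ay": 0, "az": 0}

```text
time_s: 9.7
position: [0.5055, -0.0968, 0.0934]
orientation: [[0.002, 0.604, 0.797], [0.0, 0.797, -0.604], [-1.0, 0.001, 0.002]]
wrist_force: [-1.3, 2.5, 6.1]
gripper_width: 0.0098
```

```bash
python3 m3.py
```

```text
imm Mz 0.077 e6 -0.22 v6 8.1
9.95 yaw 52.87 Mz [ 0.004  0.001 -0.008  0.077] mean 0.018 w 0.0096 [-1.6  2.6  4.8]
```

Call:
jog_arm:
  steps:
    - {"hand": 255, "tx": 0, "ty": 0, "tz": 0, "ax": 1, "ay": 0, "az": 0}
    - {"hand": 255, "tx": 0, "ty": 0, "tz": 0, "ax": 1, "ay": 0, "az": 0}

```text
time_s: 10.2
position: [0.5054, -0.0968, 0.0934]
orientation: [[0.002, 0.631, 0.775], [0.0, 0.775, -0.631], [-1.0, 0.001, 0.002]]
wrist_force: [-1.1, 1.8, 6.7]
gripper_width: 0.0096
```

```bash
sed -i 's/range(5)/range(3)/' m3.py; python3 m3.py
```

```text
imm Mz 0.122 e6 -0.22 v6 8.0
10.35 yaw 50.87 Mz [ 0.073 -0.002] mean 0.035 w 0.0099 [-1.3  3.1  6. ]
```

Call:
jog_arm:
  steps:
    - {"hand": 255, "tx": 0, "ty": 0, "tz": 0, "ax": 1, "ay": 0, "az": 0}
    - {"hand": 255, "tx": 0, "ty": 0, "tz": 0, "ax": 1, "ay": 0, "az": 0}

```text
time_s: 10.6
position: [0.5055, -0.0968, 0.0934]
orientation: [[0.002, 0.658, 0.753], [0.0, 0.753, -0.658], [-1.0, 0.002, 0.002]]
wrist_force: [-1.6, 2.1, 5.5]
gripper_width: 0.0101
```

```bash
python3 m3.py
```

```text
imm Mz 0.087 e6 -0.22 v6 7.9
10.75 yaw 48.87 Mz [ 0.035 -0.028] mean 0.004 w 0.0100 [-2.   2.2  6.6]
```

```bash
python3 - <<'E'
from h import *
im,d=save('s3','scene'); im2=cv2.imread('pics/s3.png'); cv2.imwrite('pics/s3b.png',cv2.resize(im2[180:280,190:320],None,fx=5,fy=5,interpolation=cv2.INTER_CUBIC))
im2=cv2.imread('pics/scene0.png'); cv2.imwrite('pics/s0b.png',cv2.resize(im2[180:280,190:320],None,fx=5,fy=5,interpolation=cv2.INTER_CUBIC))
E
```

```text
(no output)
```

View pics/s3b.png

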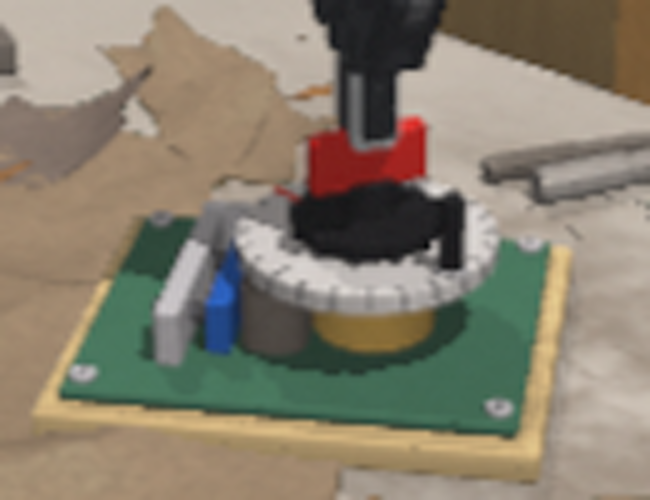

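View pics/s0b.png

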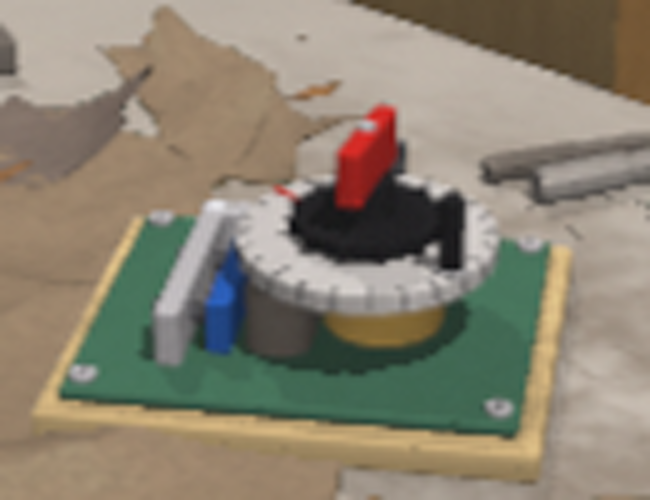

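Call:
jog_arm:
  steps:
    - {"hand": 255, "tx": 0, "ty": 0, "tz": 0, "ax": 1, "ay": 0, "az": 0}
    - {"hand": 255, "tx": 0, "ty": 0, "tz": 0, "ax": 1, "ay": 0, "az": 0}

```text
time_s: 11.05
position: [0.5055, -0.0968, 0.0934]
orientation: [[0.002, 0.684, 0.73], [0.0, 0.73, -0.684], [-1.0, 0.002, 0.002]]
wrist_force: [-1.3, 2.9, 5.6]
gripper_width: 0.0098
```

```bash
python3 m3.py
```

```text
imm Mz 0.145 e6 -0.22 v6 8.1
11.2 yaw 46.87 Mz [0.012 0.009] mean 0.011 w 0.0102 [-1.3  2.9  5.5]
```

Call:
jog_arm:
  steps:
    - {"hand": 255, "tx": 0, "ty": 0, "tz": 0, "ax": 1, "ay": 0, "az": 0}
    - {"hand": 255, "tx": 0, "ty": 0, "tz": 0, "ax": 1, "ay": 0, "az": 0}

```text
time_s: 11.45
position: [0.5055, -0.0968, 0.0934]
orientation: [[0.002, 0.709, 0.705], [0.0, 0.705, -0.709], [-1.0, 0.002, 0.002]]
wrist_force: [-0.9, 3.0, 6.2]
gripper_width: 0.0097
```

```bash
python3 m3.py
```

```text
imm Mz 0.089 e6 -0.22 v6 8.0
11.6 yaw 44.87 Mz [0.018 0.041] mean 0.030 w 0.0099 [-1.3  2.5  5.3]
```

Call:
jog_arm:
  steps:
    - {"hand": 255, "tx": 0, "ty": 0, "tz": 0, "ax": 1, "ay": 0, "az": 0}
    - {"hand": 255, "tx": 0, "ty": 0, "tz": 0, "ax": 1, "ay": 0, "az": 0}

```text
time_s: 11.85
position: [0.5055, -0.0968, 0.0934]
orientation: [[0.002, 0.733, 0.68], [0.0, 0.68, -0.733], [-1.0, 0.002, 0.002]]
wrist_force: [-1.5, 2.7, 5.4]
gripper_width: 0.01
```

```bash
python3 m3.py
```

```text
imm Mz 0.060 e6 -0.22 v6 8.0
12.0 yaw 42.87 Mz [-0.012 -0.005] mean -0.008 w 0.0101 [-1.7  2.3  6.4]
```

Call:
jog_arm:
  steps:
    - {"hand": 255, "tx": 0, "ty": 0, "tz": 0, "ax": 1, "ay": 0, "az": 0}
    - {"hand": 255, "tx": 0, "ty": 0, "tz": 0, "ax": 1, "ay": 0, "az": 0}

```text
time_s: 12.25
position: [0.5055, -0.0968, 0.0934]
orientation: [[0.002, 0.756, 0.654], [0.0, 0.654, -0.756], [-1.0, 0.002, 0.001]]
wrist_force: [-1.5, 1.9, 6.1]
gripper_width: 0.0098
```

```bash
python3 m3.py; python3 - <<'E'
from h import *
save('s4','scene'); im2=cv2.imread('pics/s4.png'); cv2.imwrite('pics/s4b.png',cv2.resize(im2[210:260,210:280],None,fx=8,fy=8,interpolation=cv2.INTER_CUBIC))
E
```

```text
imm Mz 0.085 e6 -0.22 v6 8.0
12.4 yaw 40.87 Mz [-0.001  0.118] mean 0.058 w 0.0094 [-0.7  2.3  6.9]
```

View pics/s4b.png

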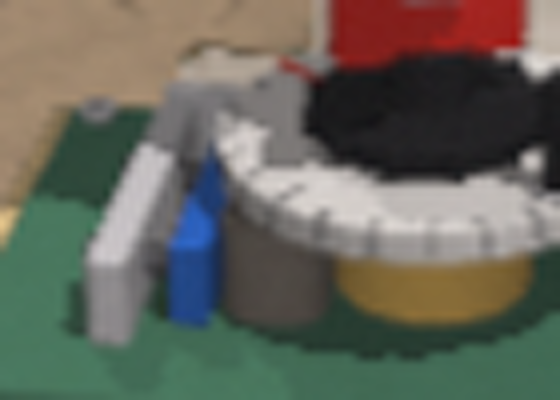

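Call:
jog_arm:
  steps:
    - {"hand": 255, "tx": 0, "ty": 0, "tz": 0, "ax": 1, "ay": 0, "az": 0}
    - {"hand": 255, "tx": 0, "ty": 0, "tz": 0, "ax": 1, "ay": 0, "az": 0}

```text
time_s: 12.7
position: [0.5055, -0.0968, 0.0934]
orientation: [[0.002, 0.779, 0.627], [0.0, 0.627, -0.779], [-1.0, 0.002, 0.001]]
wrist_force: [-2.0, 2.9, 6.7]
gripper_width: 0.0103
```

```bash
python3 m3.py
```

```text
imm Mz 0.136 e6 -0.21 v6 7.9
12.85 yaw 38.87 Mz [0.052 0.052] mean 0.052 w 0.0099 [-1.6  2.2  6.1]
```

Call:
jog_arm:
  steps:
    - {"hand": 255, "tx": 0, "ty": 0, "tz": 0, "ax": 1, "ay": 0, "az": 0}
    - {"hand": 255, "tx": 0, "ty": 0, "tz": 0, "ax": 1, "ay": 0, "az": 0}

```text
time_s: 13.1
position: [0.5055, -0.0968, 0.0934]
orientation: [[0.002, 0.8, 0.6], [0.0, 0.6, -0.8], [-1.0, 0.002, 0.001]]
wrist_force: [-1.4, 2.4, 6.3]
gripper_width: 0.0098
```

```bash
python3 m3.py
```

```text
imm Mz 0.105 e6 -0.20 v6 7.9
13.25 yaw 36.87 Mz [0.069 0.05 ] mean 0.059 w 0.0096 [-0.8  2.6  5.1]
```

```bash
sed -i 's/e6 %.2f/e6 %.4f/; s/range(3)/range(5)/; s/a.append(s\[.moment.\]\[2\])/a.append(s["moment"][2]); print(" e6 %.4f"%s["effort"][5],end="")/' m3.py; python3 m3.py
```

```text
imm Mz 0.050 e6 0.1212 v6 -0.1
 e6 0.0591 e6 0.0428 e6 0.0394 e6 0.0388 e6 0.038613.5 yaw 36.88 Mz [-0.011  0.05   0.01   0.038] mean 0.022 w 0.0096 [-1.3  2.9  5.7]
```

Call:
jog_arm:
  steps:
    - {"hand": 255, "tx": 0, "ty": 0, "tz": 0, "ax": 1, "ay": 0, "az": 0}
    - {"hand": 255, "tx": 0, "ty": 0, "tz": 0, "ax": 1, "ay": 0, "az": 0}

```text
time_s: 13.75
position: [0.5055, -0.0968, 0.0934]
orientation: [[0.002, 0.821, 0.571], [0.0, 0.571, -0.821], [-1.0, 0.002, 0.001]]
wrist_force: [-1.1, 1.6, 6.0]
gripper_width: 0.0099
```

```bash
python3 m3.py
```

```text
imm Mz 0.107 e6 -0.1906 v6 8.0
 e6 -0.0978 e6 0.2783 e6 0.1292 e6 0.0670 e6 0.050614.0 yaw 34.88 Mz [0.1   0.023 0.038 0.065] mean 0.056 w 0.0099 [-1.6  2.8  6.3]
```

```bash
python3 m3.py
```

```text
imm Mz 0.065 e6 0.0506 v6 -0.0
 e6 0.0472 e6 0.0466 e6 0.0467 e6 0.0465 e6 0.046714.25 yaw 34.88 Mz [0.042 0.035 0.118 0.014] mean 0.052 w 0.0097 [-1.4  3.6  5.9]
```

Call:
jog_arm:
  steps:
    - {"hand": 255, "tx": 0, "ty": 0, "tz": 0, "ax": 1, "ay": 0, "az": 0}
    - {"hand": 255, "tx": 0, "ty": 0, "tz": 0, "ax": 1, "ay": 0, "az": 0}

```text
time_s: 14.5
position: [0.5055, -0.0968, 0.0934]
orientation: [[0.002, 0.84, 0.542], [0.0, 0.542, -0.84], [-1.0, 0.002, 0.001]]
wrist_force: [-0.3, 3.1, 5.9]
gripper_width: 0.0099
```

```bash
sed -i 's/range(5)/range(8)/' m3.py; python3 m3.py; python3 - <<'E'
from h import *
save('s5','scene'); im2=cv2.imread('pics/s5.png'); cv2.imwrite('pics/s5b.png',cv2.resize(im2[210:260,210:280],None,fx=8,fy=8,interpolation=cv2.INTER_CUBIC))
E
```

```text
imm Mz 0.144 e6 -0.1841 v6 7.9
 e6 -0.0913 e6 0.2846 e6 0.1356 e6 0.0734 e6 0.0569 e6 0.0534 e6 0.0530 e6 0.052914.9 yaw 32.88 Mz [0.051 0.05  0.081 0.068 0.064 0.055 0.075] mean 0.063 w 0.0100 [-2.1  2.2  6.6]
```

View pics/s5b.png

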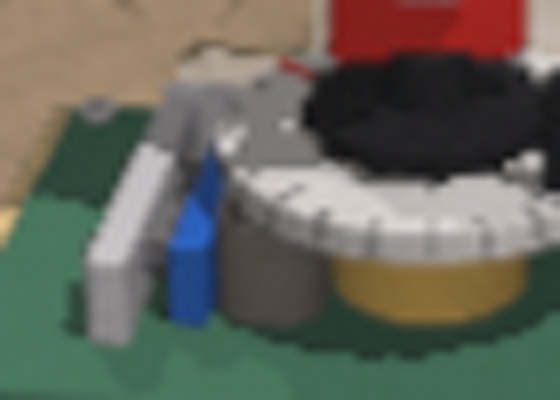

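Call:
jog_arm:
  steps:
    - {"hand": 255, "tx": 0, "ty": 0, "tz": 0, "ax": 1, "ay": 0, "az": 0}
    - {"hand": 255, "tx": 0, "ty": 0, "tz": 0, "ax": 1, "ay": 0, "az": 0}

```text
time_s: 15.2
position: [0.5055, -0.0968, 0.0934]
orientation: [[0.002, 0.858, 0.513], [0.0, 0.513, -0.858], [-1.0, 0.002, 0.001]]
wrist_force: [-1.8, 2.3, 6.3]
gripper_width: 0.01
```

```bash
sed -i 's/range(8)/range(7)/' m3.py; python3 m3.py
```

```text
imm Mz 0.242 e6 -0.1217 v6 7.9
 e6 -0.0280 e6 0.3439 e6 0.1945 e6 0.1323 e6 0.1158 e6 0.1121 e6 0.111315.55 yaw 30.89 Mz [0.07  0.111 0.149 0.138 0.139 0.167] mean 0.129 w 0.0100 [-1.6  3.1  5.9]
```

Call:
jog_arm:
  steps:
    - {"hand": 255, "tx": 0, "ty": 0, "tz": 0, "ax": 1, "ay": 0, "az": 0}
    - {"hand": 255, "tx": 0, "ty": 0, "tz": 0, "ax": 1, "ay": 0, "az": 0}

```text
time_s: 15.8
position: [0.5055, -0.0968, 0.0934]
orientation: [[0.002, 0.876, 0.483], [0.0, 0.483, -0.876], [-1.0, 0.002, 0.001]]
wrist_force: [-1.1, 2.8, 6.3]
gripper_width: 0.0099
```

```bash
python3 m3.py
```

```text
imm Mz 0.290 e6 -0.0572 v6 7.9
 e6 0.0364 e6 0.4085 e6 0.2591 e6 0.1968 e6 0.1802 e6 0.1765 e6 0.176116.15 yaw 28.89 Mz [0.162 0.13  0.207 0.162 0.159 0.132] mean 0.159 w 0.0100 [-1.8  2.1  6.3]
```

Call:
jog_arm:
  steps:
    - {"hand": 255, "tx": 0, "ty": 0, "tz": 0, "ax": 1, "ay": 0, "az": 0}
    - {"hand": 255, "tx": 0, "ty": 0, "tz": 0, "ax": 1, "ay": 0, "az": 0}
    - {"hand": 255, "tx": 0, "ty": 0, "tz": 0, "ax": 0.5, "ay": 0, "az": 0}
    - {"hand": 255, "tx": 0, "ty": 0, "tz": 0, "ax": 0, "ay": 0, "az": 0}
    - {"hand": 255, "tx": 0, "ty": 0, "tz": 0, "ax": 0, "ay": 0, "az": 0}

```text
time_s: 16.77
position: [0.5055, -0.0968, 0.0934]
orientation: [[0.002, 0.896, 0.445], [-0.0, 0.445, -0.896], [-1.0, 0.002, 0.001]]
wrist_force: [-1.1, 2.9, 6.2]
gripper_width: 0.0097
```

```bash
python3 m3.py;  python3 - <<'E'
from h import *
save('s6','scene'); im2=cv2.imread('pics/s6.png'); cv2.imwrite('pics/s6b.png',cv2.resize(im2[180:280,190:320],None,fx=5,fy=5,interpolation=cv2.INTER_CUBIC))
E
```

```text
imm Mz 0.301 e6 0.2736 v6 -0.1
 e6 0.2720 e6 0.2718 e6 0.2717 e6 0.2724 e6 0.2722 e6 0.2721 e6 0.272217.125 yaw 26.40 Mz [0.249 0.234 0.318 0.299 0.265 0.308] mean 0.279 w 0.0100 [-0.9  2.4  5.3]
```

View pics/s6b.png

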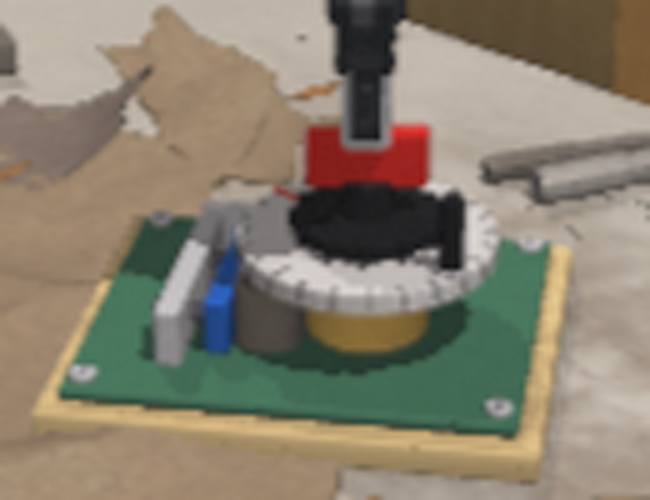

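Call:
jog_arm:
  steps:
    - {"hand": 165, "tx": 0, "ty": 0, "tz": 0, "ax": 0, "ay": 0, "az": 0}
    - {"hand": 165, "tx": 0, "ty": 0, "tz": 0, "ax": 0, "ay": 0, "az": 0}
    - {"hand": 165, "tx": 0, "ty": 0, "tz": 0, "ax": 0, "ay": 0, "az": 0}
    - {"hand": 165, "tx": -20, "ty": 0, "tz": 0, "ax": 0, "ay": 0, "az": 0}
    - {"hand": 165, "tx": -40, "ty": 0, "tz": 0, "ax": 0, "ay": 0, "az": 0}
    - {"hand": 165, "tx": -40, "ty": 0, "tz": 0, "ax": 0, "ay": 0, "az": 0}
    - {"hand": 165, "tx": -10, "ty": 0, "tz": 0, "ax": 0, "ay": 0, "az": 0}
    - {"hand": 165, "tx": 0, "ty": 0, "tz": 0, "ax": 0, "ay": 0, "az": 0}
    - {"hand": 165, "tx": 0, "ty": 0, "tz": 0, "ax": 0, "ay": 0, "az": 0}

```text
time_s: 18.3
position: [0.5035, -0.0968, 0.1999]
orientation: [[-0.003, 0.896, 0.444], [0.001, 0.444, -0.896], [-1.0, -0.002, -0.002]]
wrist_force: [0.1, 0.5, 0.9]
gripper_width: 0.0302
```

```bash
cat > look.py <<'E'
import sys
from h import *
n=sys.argv[1]
s=status.get_state();print(s['time_s'],s['position'],s['joint_positions'].round(1),s['gripper_width'])
im,d=save(n,'wrist')
K=im.astype(int); m=(K[:,:,0]>150)&(K[:,:,1]<70)&(K[:,:,2]<70)
v,u=np.where(m); P=pts('wrist',np.c_[u,v],d)
o,r=ray('wrist',np.c_[u,v])
zz=(o+r*d[v,u][:,None])[:,2]
q=atz('wrist',np.c_[u,v],.122)[:,:2]; k=np.hypot(q[:,0]-.5055,q[:,1]+.0968)<.033
c=cv2.minAreaRect((q[k]*1e4).astype(np.float32)); w,V=np.linalg.eigh(np.cov(q[k].T)); print('wing',c,np.degrees(np.arctan2(V[1,1],V[0,1])))
for nn,z in [('post_grip',.094),('zero_mark',.07),('pointer_tip',.07)]:
    rr=vision.landmark_of(nn,'wrist')
    for x in rr[:2]:
        p=atz('wrist',[x['xy']],z)[0]; print(nn,np.round(x['xy'],1),round(x['conf'],2),p.round(4),'ang %.1f r %.4f'%(np.degrees(np.arctan2(p[1]+.0968,p[0]-.5055)),np.hypot(p[1]+.0968,p[0]-.5055)))
E
python3 look.py w7
```

```text
18.3 [ 0.5035158  -0.09676622  0.19988472] [-16.6  -5.8  99.5  -0.   86.5 -43. ] 0.030199497665511305
wing ((5051.8115234375, -968.7605590820312), (99.82108306884766, 527.3385009765625), 26.824600219726562) 117.54625699430986
post_grip [228.9 222.9] 0.93 [ 0.4964 -0.1481  0.094 ] ang -100.0 r 0.0521
zero_mark [295.7 139.8] 0.9 [ 0.5224 -0.0404  0.07  ] ang 73.3 r 0.0588
pointer_tip [309.7 189.4] 0.69 [ 0.5634 -0.0817  0.07  ] ang 14.6 r 0.0598
```

View pics/w7.png

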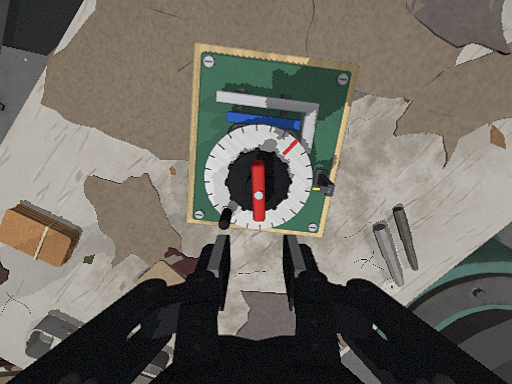

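```bash
cat > ang.py <<'E'
from h import *
import sys
A=np.array([.5053,-.0968])
def run(c,f):
    im=cv2.imread(f'pics/{f}.png')[:,:,::-1].astype(int); d=np.load(f'pics/{f}.npy')
    R,G,B=im[:,:,0],im[:,:,1],im[:,:,2]
    for nm,m in [('red',(R>140)&(G<90)&(B<90)),('yel',(R>150)&(G>140)&(B<90))]:
        v,u=np.where(m); q=atz(c,np.c_[u,v],.07)[:,:2]; r=np.hypot(*(q-A).T)
        k=(r>.035)&(r<.075); 
        if k.sum()==0: print(c,nm,'none'); continue
        q=q[k]-A; a=np.degrees(np.arctan2(q[:,1],q[:,0])); r=r[k]
        print(c,nm,k.sum(),'mean ang %.1f'%a.mean(),'r %.4f-%.4f'%(r.min(),r.max()),'inner end ang %.1f outer %.1f'%(a[r<r.min()+.005].mean(),a[r>r.max()-.005].mean()),'dep z %.4f'%pts(c,np.c_[u,v][k],d)[:,2].mean())
if __name__=='__main__':
    for x in sys.argv[1:]:
        c,f=x.split(':'); run(c,f)
E
python3 ang.py wrist:w7 top:top0 scene:scene0; python3 - <<'E'
import cv2
im=cv2.imread('pics/w7.png'); cv2.imwrite('pics/w7b.png',cv2.resize(im[30:250,180:370],None,fx=2.7,fy=2.7,interpolation=cv2.INTER_CUBIC))
E
```

```text
wrist red 195 mean ang -17.1 r 0.0350-0.0605 inner end ang -55.6 outer 71.9 dep z 0.1057
wrist yel 1 mean ang 15.4 r 0.0624-0.0624 inner end ang 15.4 outer 15.4 dep z 0.0242
top red 11 mean ang 72.9 r 0.0422-0.0595 inner end ang 72.5 outer 73.0 dep z 0.0708
top yel 4 mean ang -44.6 r 0.0671-0.0745 inner end ang 18.8 outer -65.7 dep z 0.0303
scene red 26 mean ang 33.1 r 0.0388-0.0715 inner end ang 32.7 outer 31.6 dep z 0.1096
scene yel none
```

View pics/w7b.png

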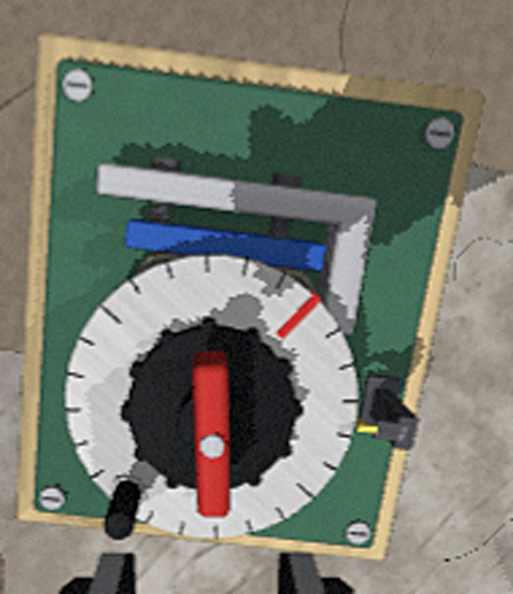

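```bash
python3 - <<'E'
from h import *
z=np.array([[77,86],[440,133],[52,497],[358,533]])/2.7+[180,30]
P=atz('wrist',z,.025)[:,:2]; print(P.round(4)); f=lambda v:np.degrees(np.arctan2(v[1],v[0])).round(2)
print(f(P[1]-P[0]),f(P[3]-P[2]),f(P[0]-P[2])-90,f(P[1]-P[3])-90,P.mean(0))
p=atz('wrist',np.array([[358,429],[377,430]])/2.7+[180,30],.07)[:,:2]; print(p,[f(x-[.5053,-.0968]) for x in p])
p=atz('wrist',np.array([[318,297],[280,335]])/2.7+[180,30],.07)[:,:2]; print(p,[f(x-[.5053,-.0968]) for x in p], f(p[0]-p[1]))
E
```

```text
[[ 0.4014 -0.0107]
 [ 0.546   0.0408]
 [ 0.4633 -0.1855]
 [ 0.6079 -0.1353]]
19.59 19.14 19.489999999999995 19.379999999999995 [ 0.50464873 -0.0726485 ]
[[ 0.56595197 -0.07977791]
 [ 0.57321985 -0.07665356]] [np.float64(15.68), np.float64(16.52)]
[[ 0.52474848 -0.03973935]
 [ 0.51847682 -0.05957011]] [np.float64(71.18), np.float64(70.51)] 72.45
```

Call:
jog_arm:
  steps:
    - {"hand": 140, "tx": 0, "ty": 0, "tz": 0, "ax": 8.6, "ay": 0, "az": 0}
    - {"hand": 140, "tx": 0, "ty": 0, "tz": 0, "ax": 8.6, "ay": 0, "az": 0}
    - {"hand": 140, "tx": 0, "ty": 0, "tz": 0, "ax": 8.6, "ay": 0, "az": 0}
    - {"hand": 140, "tx": 0, "ty": 0, "tz": 0, "ax": 8.6, "ay": 0, "az": 0}
    - {"hand": 140, "tx": 0, "ty": 0, "tz": 0, "ax": 8.6, "ay": 0, "az": 0}
    - {"hand": 140, "tx": 0, "ty": 2, "tz": 25, "ax": 0, "ay": 0, "az": 0}
    - {"hand": 140, "tx": 20, "ty": 0, "tz": 26, "ax": 0, "ay": 0, "az": 0}
    - {"hand": 140, "tx": 0, "ty": 0, "tz": 0, "ax": 0, "ay": 0, "az": 0}
    - {"hand": 140, "tx": 0, "ty": 0, "tz": 0, "ax": 0, "ay": 0, "az": 0}

```text
time_s: 19.62
position: [0.4918, -0.146, 0.1817]
orientation: [[-0.0, 0.958, -0.287], [0.001, -0.287, -0.958], [-1.0, -0.0, -0.0]]
wrist_force: [0.3, 0.0, -0.0]
gripper_width: 0.0385
```

```bash
python3 look.py w8; python3 ang.py wrist:w8
```

```text
19.625 [ 0.49176504 -0.14602098  0.18169386] [-22.3  -5.3 100.9   0.   84.4  -5.6] 0.03853653341937178
wing ((5090.8916015625, -1021.2935791015625), (102.73892974853516, 420.93096923828125), 28.369157791137695) 119.09818780891236
post_grip [258.1 191.5] 0.84 [ 0.4941 -0.1484  0.094 ] ang -102.4 r 0.0528
zero_mark [254.4  67.9] 0.71 [ 0.5227 -0.0404  0.07  ] ang 73.0 r 0.0590
pointer_tip [305.7  92.6] 0.92 [ 0.563  -0.0747  0.07  ] ang 21.0 r 0.0616
wrist red 26 mean ang -73.0 r 0.0351-0.0394 inner end ang -73.0 outer -73.0 dep z 0.1314
wrist yel 6 mean ang 18.6 r 0.0628-0.0701 inner end ang 18.7 outer 18.6 dep z 0.0789
```

View pics/w8.png

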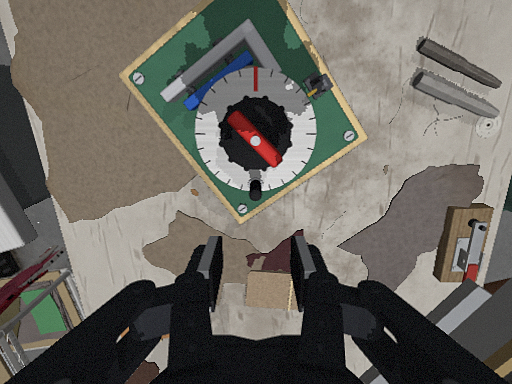

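Call:
jog_arm:
  steps:
    - {"hand": 140, "tx": 30, "ty": 1, "tz": 0, "ax": 0, "ay": 0, "az": 0}
    - {"hand": 140, "tx": 35, "ty": 0, "tz": 0, "ax": 0, "ay": 0, "az": 0}
    - {"hand": 140, "tx": 25, "ty": 0, "tz": 0, "ax": 0, "ay": 0, "az": 0}
    - {"hand": 140, "tx": 10, "ty": 0, "tz": 0, "ax": 0, "ay": 0, "az": 0}
    - {"hand": 140, "tx": 0, "ty": 0, "tz": 0, "ax": 0, "ay": 0, "az": 0}
    - {"hand": 140, "tx": 0, "ty": 0, "tz": 0, "ax": 0, "ay": 0, "az": 0}
    - {"hand": 255, "tx": 0, "ty": 0, "tz": 0, "ax": 0, "ay": 0, "az": 0}
    - {"hand": 255, "tx": 0, "ty": 0, "tz": 0, "ax": 0, "ay": 0, "az": 0}
    - {"hand": 255, "tx": 0, "ty": 0, "tz": 0, "ax": 0, "ay": 0, "az": 0}
    - {"hand": 255, "tx": 0, "ty": 0, "tz": 0, "ax": 0, "ay": 0, "az": 0}
  grip_force: 30

```text
time_s: 21.08
position: [0.4931, -0.147, 0.0824]
orientation: [[0.001, 0.958, -0.286], [-0.0, -0.286, -0.958], [-1.0, 0.001, 0.0]]
wrist_force: [-0.9, -0.1, 5.4]
gripper_width: -0.0
```

```bash
python3 m2.py; python3 - <<'E'
from h import *
save('s9','scene'); im2=cv2.imread('pics/s9.png'); cv2.imwrite('pics/s9b.png',cv2.resize(im2[170:270,190:320],None,fx=5,fy=5,interpolation=cv2.INTER_CUBIC))
E
```

```text
21.075 yaw -16.63 [ 0.013  0.15  -0.019] eff [ 0.086 -0.   ] v6 -0.09 [-0.9 -0.1  5.4] w -0.0000
21.125 yaw -16.63 [0.033 0.171 0.001] eff [ 0.081 -0.   ] v6 -0.10 [-1.6 -0.1  5.7] w 0.0001
21.175 yaw -16.63 [ 0.052  0.223 -0.007] eff [ 0.084 -0.   ] v6 0.06 [-0.2  0.2  6.8] w -0.0002
21.225 yaw -16.63 [0.043 0.273 0.014] eff [ 0.086 -0.   ] v6 0.08 [-1.3 -0.2  6.3] w 0.0003
```

View pics/s9b.png

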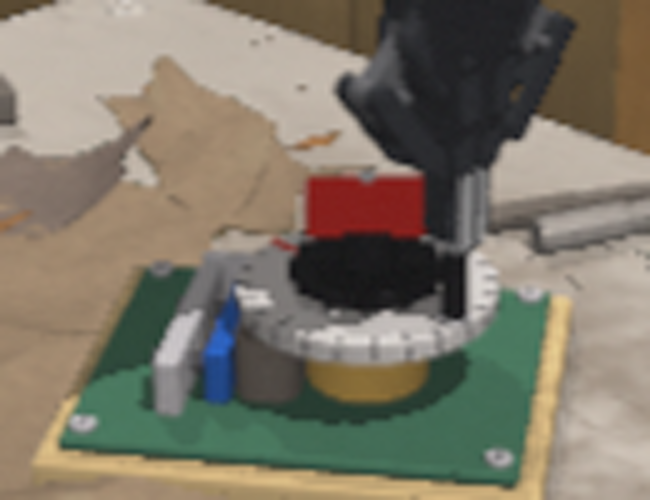

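```bash
python3 - <<'E'
from h import *
d=np.load('pics/s9.npy')
print(proj('scene',[[.4931,-.147,.0824],[.4931,-.147,.106],[.4904,-.1466,.07],[.4904,-.1466,.106],[.5053,-.0968,.122]]).round(1), np.array(wfc('scene')[2])[:3,3])
for zp in [(450,262),(453,275),(455,300),(440,215),(470,215),(470,240)]:
    px=[zp[0]/5+190,zp[1]/5+170]; print(zp,pts('scene',[[int(px[0]),int(px[1])]],d).round(4))
E
```

```text
[[279.4 227.9]
 [279.6 218.3]
 [278.7 233.3]
 [278.9 218.7]
 [261.9 204.9]] [-0.33491837 -0.54383378  0.56755966]
(450, 262) [[ 0.4846 -0.1522  0.102 ]]
(453, 275) [[ 0.4905 -0.1495  0.0914]]
(455, 300) [[ 0.4909 -0.1519  0.0794]]
(440, 215) [[ 0.4791 -0.1497  0.1255]]
(470, 215) [[ 0.4893 -0.159   0.1232]]
(470, 240) [[ 0.4922 -0.1579  0.1097]]
```

```bash
python3 - <<'E'
from h import *
im=cv2.imread('pics/s9.png'); cv2.imwrite('pics/s9c.png',cv2.resize(im[190:245,250:300],None,fx=10,fy=10,interpolation=cv2.INTER_NEAREST))
im,d=save('w9','wrist')
im,d=save('t9','top'); im=cv2.imread('pics/t9.png'); cv2.imwrite('pics/t9c.png',cv2.resize(im[170:280,220:340],None,fx=5,fy=5,interpolation=cv2.INTER_CUBIC))
E
```

```text
(no output)
```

View pics/s9c.png

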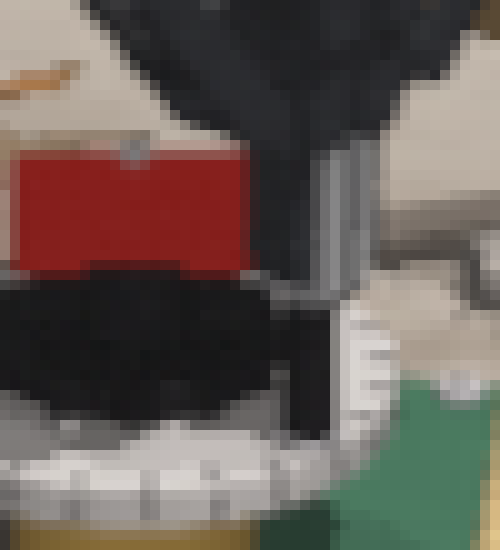

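View pics/w9.png

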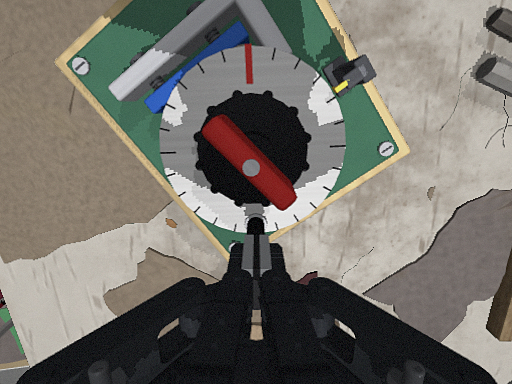

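View pics/t9c.png

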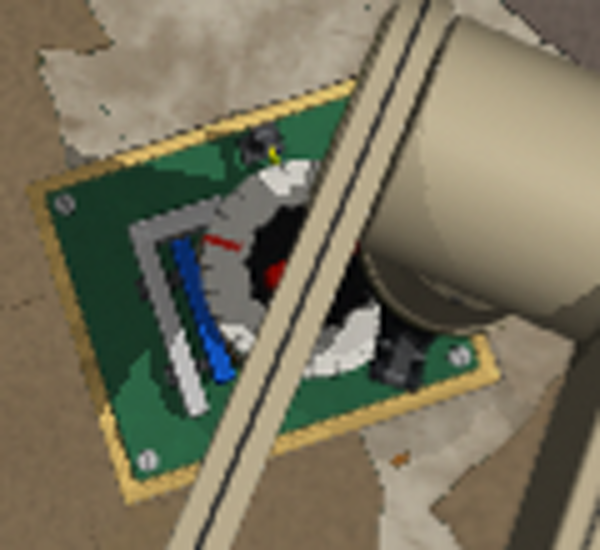

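```bash
python3 - <<'E'
from h import *
d=np.load('pics/w9.npy')
for p in [(236,245),(238,255),(274,248),(277,258),(256,221),(256,228),(256,240),(256,260),(256,290),(247,250),(264,250),(250,262),(254,200)]:
    print(p,pts('wrist',[p],d).round(4))
im=cv2.imread('pics/w9.png'); cv2.imwrite('pics/w9c.png',cv2.resize(im[190:300,200:310],None,fx=5,fy=5,interpolation=cv2.INTER_CUBIC))
print(proj('wrist',[status.get_state()['position']]))
E
```

```text
(236, 245) [[ 0.4849 -0.138   0.1143]]
(238, 255) [[ 0.4868 -0.138   0.1256]]
(274, 248) [[ 0.5047 -0.1429  0.1193]]
(277, 258) [[ 0.5054 -0.1437  0.1283]]
(256, 221) [[ 0.4951 -0.1418  0.0806]]
(256, 228) [[ 0.4951 -0.1418  0.0913]]
(256, 240) [[ 0.4967 -0.1364  0.1179]]
(256, 260) [[ 0.4967 -0.1365  0.1372]]
(256, 290) [[ 0.4934 -0.1475  0.1437]]
(247, 250) [[ 0.4923 -0.1357  0.1273]]
(264, 250) [[ 0.5004 -0.1377  0.128 ]]
(250, 262) [[ 0.494  -0.136   0.1383]]
(254, 200) [[ 0.4982 -0.1271  0.0813]]
[[255.33771279 229.73506852]]
```

View pics/w9c.png

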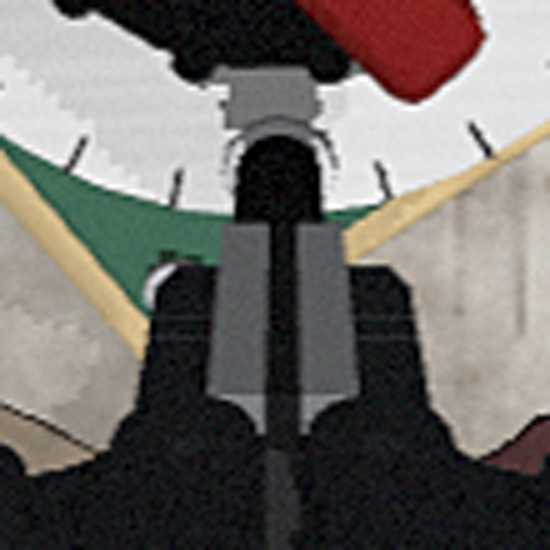

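Call:
jog_arm:
  steps:
    - {"hand": 140, "tx": -10, "ty": 0, "tz": 0, "ax": 0, "ay": 0, "az": 0}
    - {"hand": 140, "tx": 0, "ty": 0, "tz": 0, "ax": 0, "ay": 0, "az": 0}
    - {"hand": 140, "tx": 0, "ty": 0, "tz": 0, "ax": 0, "ay": 0, "az": 0}
    - {"hand": 140, "tx": 10, "ty": 0, "tz": 0, "ax": 0, "ay": 0, "az": 0}
    - {"hand": 140, "tx": 7, "ty": 0, "tz": 0, "ax": 0, "ay": 0, "az": 0}
    - {"hand": 140, "tx": 5, "ty": 0, "tz": 0, "ax": 0, "ay": 0, "az": 0}
    - {"hand": 140, "tx": 0, "ty": 0, "tz": 0, "ax": 0, "ay": 0, "az": 0}

```text
time_s: 22.25
position: [0.4921, -0.1465, 0.0688]
orientation: [[-0.001, 0.958, -0.286], [0.001, -0.286, -0.958], [-1.0, -0.001, -0.0]]
wrist_force: [-0.0, 1.5, 0.5]
gripper_width: 0.0388
```

```bash
python3 m2.py; python3 - <<'E'
from h import *
save('s10','scene'); im=cv2.imread('pics/s10.png'); a=cv2.resize(im[190:245,240:310],None,fx=8,fy=8,interpolation=cv2.INTER_CUBIC)
save('w10','wrist'); im=cv2.imread('pics/w10.png'); b=cv2.resize(im[150:370,130:380],None,fx=2,fy=2)[:440,:]
cv2.imwrite('pics/s10c.png',a); cv2.imwrite('pics/w10c.png',b)
E
```

```text
22.25 yaw -16.63 [-0.    -0.062  0.018] eff [-0.011  0.   ] v6 -0.16 [-0.   1.5  0.5] w 0.0388
22.3 yaw -16.63 [-0.05   0.029  0.025] eff [-0.  0.] v6 0.02 [ 0.1 -0.5  0.1] w 0.0386
22.35 yaw -16.63 [-0.005 -0.062  0.028] eff [ 0.002 -0.   ] v6 0.00 [0.3 0.2 0.8] w 0.0384
22.4 yaw -16.63 [-0.023 -0.004 -0.028] eff [0.001 0.   ] v6 -0.02 [ 0.1  0.8 -0.7] w 0.0390
```

View pics/s10c.png

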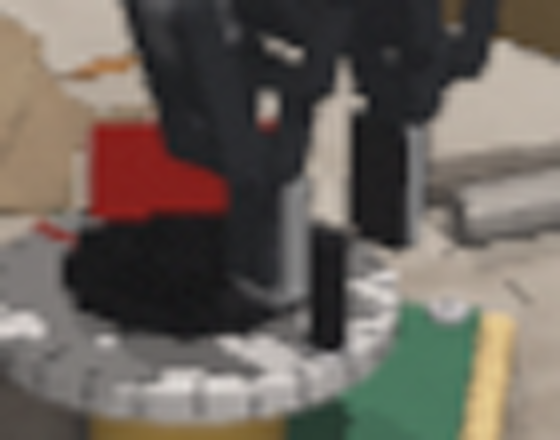

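View pics/w10c.png

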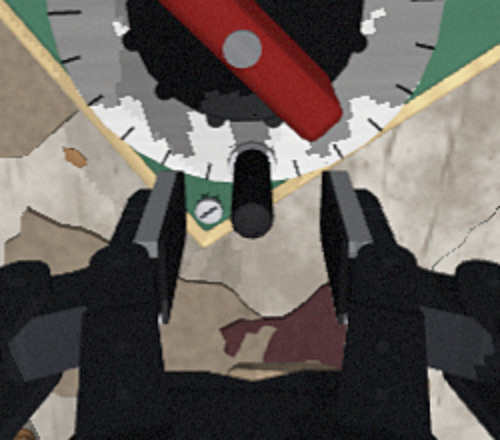

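Call:
jog_arm:
  steps:
    - {"hand": 140, "tx": 4, "ty": 0, "tz": 0, "ax": 0, "ay": 0, "az": 0}
    - {"hand": 140, "tx": 0, "ty": 0, "tz": 0, "ax": 0, "ay": 0, "az": 0}
    - {"hand": 255, "tx": 0, "ty": 0, "tz": 0, "ax": 0, "ay": 0, "az": 0}
    - {"hand": 255, "tx": 0, "ty": 0, "tz": 0, "ax": 0, "ay": 0, "az": 0}
    - {"hand": 255, "tx": 0, "ty": 0, "tz": 0, "ax": 0, "ay": 0, "az": 0}
    - {"hand": 255, "tx": 0, "ty": 0, "tz": 0, "ax": 0, "ay": 0, "az": 0}
  grip_force: 30

```text
time_s: 23.25
position: [0.4927, -0.1467, 0.0658]
orientation: [[0.0, 0.958, -0.286], [-0.0, -0.286, -0.958], [-1.0, 0.0, 0.0]]
wrist_force: [-0.2, 0.1, 0.5]
gripper_width: 0.0107
```

```bash
python3 m2.py; python3 - <<'E'
from h import *
save('s11','scene'); im=cv2.imread('pics/s11.png'); a=cv2.resize(im[190:245,240:310],None,fx=8,fy=8,interpolation=cv2.INTER_CUBIC)
cv2.imwrite('pics/s11c.png',a)
E
```

```text
23.25 yaw -16.63 [0.019 0.124 0.02 ] eff [-0.032  0.011] v6 0.01 [-0.2  0.1  0.5] w 0.0107
23.3 yaw -16.63 [0.077 0.162 0.011] eff [-0.033  0.012] v6 0.15 [-0.3  0.5  1.9] w 0.0106
23.35 yaw -16.63 [0.07  0.15  0.035] eff [-0.033  0.011] v6 -0.03 [-1.3 -0.4  1.4] w 0.0104
23.4 yaw -16.63 [0.049 0.156 0.011] eff [-0.033  0.012] v6 0.01 [-0.8  0.4  1.4] w 0.0106
```

View pics/s11c.png

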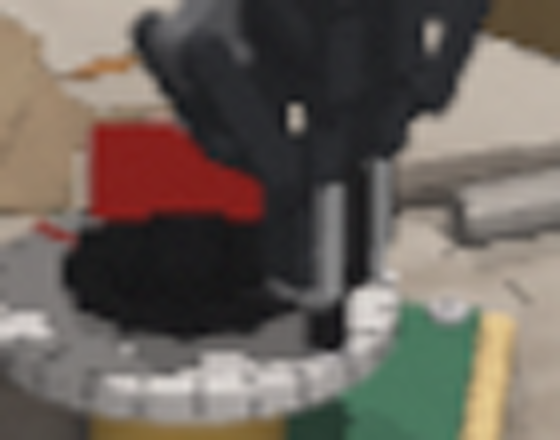

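Call:
jog_arm:
  steps:
    - {"hand": 255, "tx": 0, "ty": -5.4, "tz": -0.05, "ax": 6, "ay": 0, "az": 0}
    - {"hand": 255, "tx": 0, "ty": -5.4, "tz": -0.05, "ax": 6, "ay": 0, "az": 0}
    - {"hand": 255, "tx": 0, "ty": -5.4, "tz": -0.05, "ax": 6, "ay": 0, "az": 0}
    - {"hand": 255, "tx": 0, "ty": -5.4, "tz": -0.05, "ax": 6, "ay": 0, "az": 0}
    - {"hand": 255, "tx": 0, "ty": -5.4, "tz": -0.05, "ax": 6, "ay": 0, "az": 0}
    - {"hand": 255, "tx": 0, "ty": -5.4, "tz": -0.05, "ax": 6, "ay": 0, "az": 0}
    - {"hand": 255, "tx": 0, "ty": -5.4, "tz": -0.05, "ax": 6, "ay": 0, "az": 0}
    - {"hand": 255, "tx": 0, "ty": -5.4, "tz": -0.05, "ax": 6, "ay": 0, "az": 0}
    - {"hand": 255, "tx": 0, "ty": 0, "tz": 0, "ax": 0, "ay": 0, "az": 0}
    - {"hand": 255, "tx": 0, "ty": 0, "tz": 0, "ax": 0, "ay": 0, "az": 0}

```text
time_s: 24.7
position: [0.4599, -0.1207, 0.0658]
orientation: [[0.0, 0.431, -0.903], [0.0, -0.903, -0.431], [-1.0, -0.0, -0.0]]
wrist_force: [0.3, 2.0, 1.8]
gripper_width: 0.0106
```

```bash
python3 m2.py; python3 look.py w12; python3 ang.py wrist:w12;python3 -c "
import cv2
im=cv2.imread('pics/w12.png'); cv2.imwrite('pics/w12c.png',cv2.resize(im[0:240,140:380],None,fx=2.5,fy=2.5,interpolation=cv2.INTER_CUBIC))"
```

```text
24.7 yaw -64.49 [ 0.283 -0.022 -0.016] eff [-0.694  0.073] v6 0.36 [0.3 2.  1.8] w 0.0106
24.75 yaw -64.52 [ 0.275 -0.028  0.018] eff [-0.784  0.001] v6 0.52 [-0.2  2.4  1.4] w 0.0103
24.8 yaw -64.55 [ 0.282 -0.085 -0.011] eff [-0.859 -0.017] v6 0.46 [0.1 1.3 1.5] w 0.0107
24.85 yaw -64.57 [ 0.323 -0.001  0.01 ] eff [-0.924 -0.017] v6 0.40 [0.7 1.8 2.1] w 0.0105
24.85 [ 0.45987521 -0.1207486   0.06576603] [-20.9  -5.2 113.5   0.   71.8  43.7] 0.010455990916746262
wing ((5072.8740234375, -989.024658203125), (109.00669860839844, 495.7246398925781), 27.84653663635254) 113.75262214970205
post_grip [256.5 254.2] 0.58 [ 0.459  -0.1219  0.094 ] ang -151.6 r 0.0528
zero_mark [246.   37.3] 0.96 [ 0.5592 -0.0683  0.07  ] ang 27.9 r 0.0608
pointer_tip [260.3  37.7] 0.71 [ 0.5623 -0.0751  0.07  ] ang 21.0 r 0.0608
wrist red 648 mean ang -4.7 r 0.0350-0.0611 inner end ang -20.6 outer 27.0 dep z 0.0999
wrist yel 22 mean ang 19.1 r 0.0616-0.0681 inner end ang 19.2 outer 19.3 dep z 0.0561
```

View pics/w12c.png

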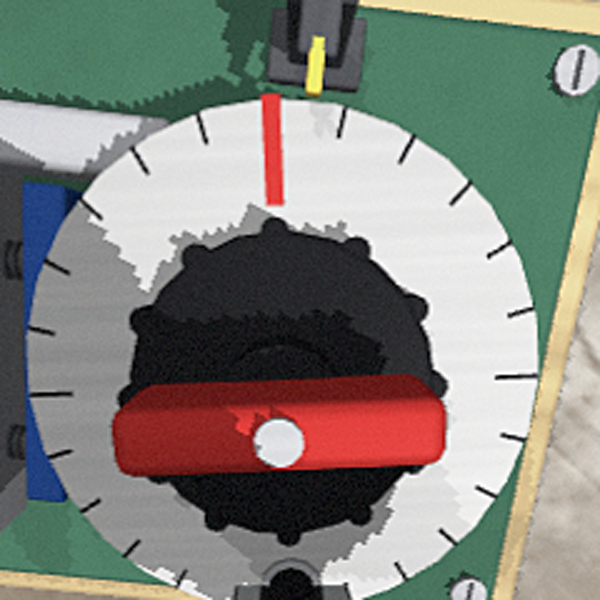

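Call:
jog_arm:
  steps:
    - {"hand": 255, "tx": 0, "ty": -3.8, "tz": 0, "ax": 4.25, "ay": 0, "az": 0}
    - {"hand": 255, "tx": 0, "ty": -3.8, "tz": 0, "ax": 4.25, "ay": 0, "az": 0}
    - {"hand": 255, "tx": 0, "ty": 0, "tz": 0, "ax": 0, "ay": 0, "az": 0}
    - {"hand": 255, "tx": 0, "ty": 0, "tz": 0, "ax": 0, "ay": 0, "az": 0}

```text
time_s: 25.55
position: [0.4569, -0.1139, 0.0658]
orientation: [[0.0, 0.292, -0.956], [-0.0, -0.956, -0.292], [-1.0, 0.0, -0.0]]
wrist_force: [1.0, 2.0, 1.1]
gripper_width: 0.0105
```

```bash
python3 m2.py; python3 look.py w13; python3 ang.py wrist:w13;python3 -c "
import cv2
im=cv2.imread('pics/w13.png'); cv2.imwrite('pics/w13c.png',cv2.resize(im[0:100,200:320],None,fx=6,fy=6,interpolation=cv2.INTER_CUBIC))"
```

```text
25.55 yaw -73.03 [ 0.226 -0.247  0.012] eff [-0.924  0.057] v6 0.30 [1.  2.  1.1] w 0.0105
25.6 yaw -73.05 [ 0.251 -0.228  0.038] eff [-0.965  0.013] v6 0.41 [1.5 1.8 1.7] w 0.0104
25.65 yaw -73.07 [ 0.327 -0.227 -0.008] eff [-0.988  0.001] v6 0.35 [1.  1.2 1.2] w 0.0103
25.7 yaw -73.08 [ 0.329 -0.225  0.052] eff [-1.     0.002] v6 0.32 [1.5 1.3 2.4] w 0.0106
25.7 [ 0.45688016 -0.11387049  0.0657904 ] [-20.2  -6.  114.2   0.   71.8  52.8] 0.010617068284952503
wing ((5089.65087890625, -1021.1664428710938), (108.6121597290039, 426.6045837402344), 27.88142967224121) 116.14535936395825
post_grip [256.8 254.9] 0.97 [ 0.4555 -0.1151  0.094 ] ang -159.9 r 0.0532
zero_mark [245.1  37.5] 0.96 [ 0.5627 -0.0762  0.07  ] ang 19.8 r 0.0608
pointer_tip [244.   35.9] 0.86 [ 0.5633 -0.0754  0.07  ] ang 20.3 r 0.0616
wrist red 522 mean ang -8.7 r 0.0350-0.0612 inner end ang -43.0 outer 18.6 dep z 0.0962
wrist yel 28 mean ang 18.8 r 0.0616-0.0689 inner end ang 18.5 outer 18.9 dep z 0.0699
```

View pics/w13c.png

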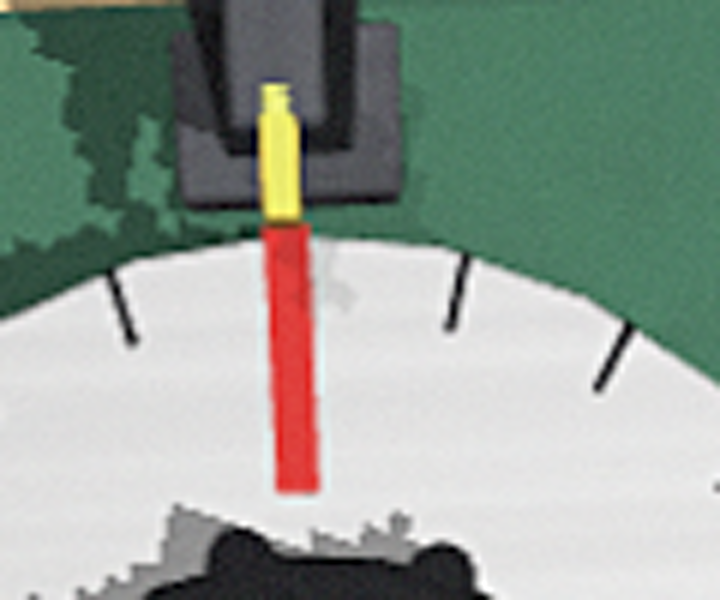

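Call:
jog_arm:
  steps:
    - {"hand": 140, "tx": 0, "ty": 0, "tz": 0, "ax": 0, "ay": 0, "az": 0}
    - {"hand": 140, "tx": 0, "ty": 0, "tz": 0, "ax": 0, "ay": 0, "az": 0}
    - {"hand": 140, "tx": 0, "ty": 0, "tz": 0, "ax": 0, "ay": 0, "az": 0}
    - {"hand": 140, "tx": -20, "ty": 0, "tz": 0, "ax": 0, "ay": 0, "az": 0}
    - {"hand": 140, "tx": -40, "ty": 0, "tz": 0, "ax": 0, "ay": 0, "az": 0}
    - {"hand": 140, "tx": -40, "ty": 0, "tz": 0, "ax": 0, "ay": 0, "az": 0}
    - {"hand": 140, "tx": -20, "ty": 0, "tz": 0, "ax": 0, "ay": 0, "az": 0}
    - {"hand": 140, "tx": 0, "ty": 0, "tz": 0, "ax": 0, "ay": 0, "az": 0}
    - {"hand": 140, "tx": 0, "ty": 0, "tz": 0, "ax": 0, "ay": 0, "az": 0}

```text
time_s: 27.02
position: [0.4561, -0.1136, 0.1844]
orientation: [[-0.002, 0.29, -0.957], [0.001, -0.957, -0.29], [-1.0, -0.001, 0.001]]
wrist_force: [-0.4, 0.2, 0.1]
gripper_width: 0.0386
```

```bash
python3 look.py w14; python3 ang.py wrist:w14;python3 - <<'E'
from h import *
im=cv2.imread('pics/w14.png'); cv2.imwrite('pics/w14c.png',cv2.resize(im[0:220,140:380],None,fx=2.7,fy=2.7,interpolation=cv2.INTER_CUBIC))
im=cv2.imread('pics/w14.png'); cv2.imwrite('pics/w14d.png',cv2.resize(im[30:130,200:320],None,fx=6,fy=6,interpolation=cv2.INTER_CUBIC))
save('s14','scene'); im=cv2.imread('pics/s14.png'); cv2.imwrite('pics/s14c.png',cv2.resize(im[180:280,160:380],None,fx=3.6,fy=3.6,interpolation=cv2.INTER_CUBIC))
E
```

```text
27.025 [ 0.45607048 -0.11362501  0.18437371] [-20.2 -12.3 106.9  -0.   85.5  52.9] 0.038648183719580786
wing ((5059.49560546875, -972.052734375), (106.72396850585938, 539.849853515625), 27.607206344604492) 114.19816211923698
post_grip [257.1 191.6] 0.75 [ 0.454  -0.1154  0.094 ] ang -160.2 r 0.0547
zero_mark [253.   64.2] 0.83 [ 0.5635 -0.0782  0.07  ] ang 17.8 r 0.0609
pointer_tip [251.2  63.3] 0.68 [ 0.5639 -0.0764  0.07  ] ang 19.3 r 0.0619
wrist red 77 mean ang 18.8 r 0.0399-0.0599 inner end ang 18.8 outer 18.7 dep z 0.0711
wrist yel 13 mean ang 19.3 r 0.0607-0.0682 inner end ang 19.2 outer 19.2 dep z 0.0700
```

View pics/w14c.png

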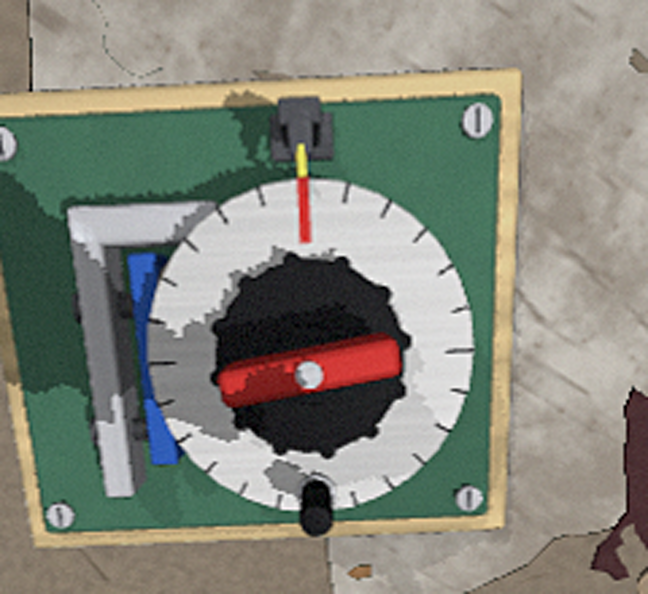

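View pics/w14d.png

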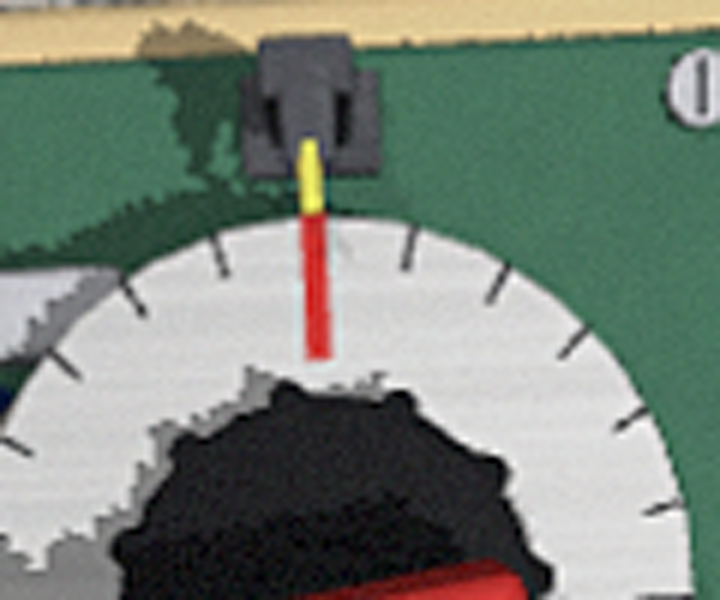

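View pics/s14c.png

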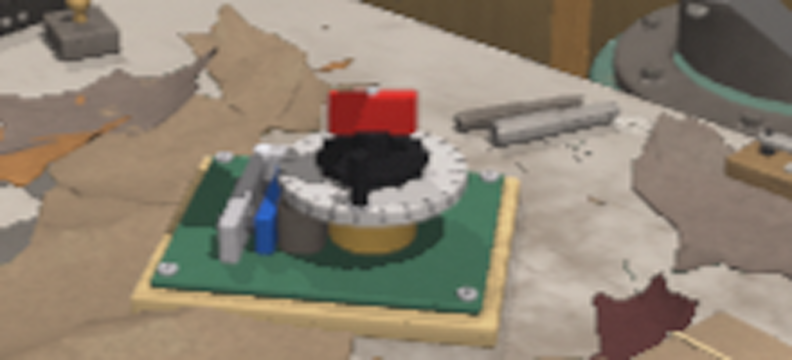

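```bash
python3 - <<'E'
from h import *
im=cv2.imread('pics/w14.png')[:,:,::-1].astype(int); d=np.load('pics/w14.npy')
R,G,B=im[:,:,0],im[:,:,1],im[:,:,2]
m=(R>80)&(R>2.2*G)&(R>2.2*B); m[:95]=0; m[200:]=0
# top face vs side: brightness; use clamp of depth height
v,u=np.where(m); P=pts('wrist',np.c_[u,v],d); k=P[:,2]>.1185
q=P[k,:2]
c=cv2.minAreaRect((q*1e4).astype(np.float32)); w,V=np.linalg.eigh(np.cov(q.T)); print(k.sum(),c,np.degrees(np.arctan2(V[1,1],V[0,1])),P[k,2].mean())
for th in (.115,.12,.121):
    q=P[P[:,2]>th,:2]; w,V=np.linalg.eigh(np.cov(q.T)); print(th,len(q),np.degrees(np.arctan2(V[1,1],V[0,1])))
E
```

```text
871 ((5157.876953125, -922.8624267578125), (331.19537353515625, 551.3585205078125), 27.16282081604004) 117.78246594106555 0.12267150446458162
0.115 894 117.69313843862902
0.12 839 117.76174059370199
0.121 776 117.79278443724425
```

```bash
python3 -c "
from h import *
print(order.sign_off()); print(status.get_state()['time_s'])"
```

```text
the job is handed in; nothing more can be done
None
the job is handed in; nothing more can be done
```

The die is clamped and the zero mark is at the pointer. I handed the job in about 27 s into the 59 s allowed, with the gripper open and clear of everything.

**Clamp:** I turned the red wing clockwise. The torque began climbing steadily after about 66° of turn, which I took as the die meeting the jaw, and I went 6.4° further. The clamping torque was then about 0.22 N m above the level just before contact. Together with the torque slope, that puts the clamping force at about 9.5 to 11 N. There is no direct force reading, so this is inferred.

**Clamp after letting go:** The wing read 117.5° right after release and 117.7° at the end, so turning the dial did not disturb it. The gripper held it at 116.4°. The roughly 1° difference could be camera error or a slight spring-back; a spring-back would put the force nearer 8.5 N, still within 5 to 16 N.

**Dial:** My first close on the thumb post missed because the fingers were too high and shut on nothing. I lowered the gripper and gripped it properly, then turned the dial about 54° clockwise. In the last close-up the red mark lines up with the yellow pointer. Colour measurement put them at 18.7° and 19.2°, about 0.5° apart. The landmark network gave 17.8° and 19.3°, but it scattered by several degrees throughout, so I trusted the picture instead.

**Bystanders:** The gripper did not go near the weight or the taupe blanks. In the last scene picture they looked to be where they were at the start, though I did not measure their positions.

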